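# Make up two desk kits in fitted trays

## Task

Make up the two desk kits from the stationery lying loose on the desk. The tray with the long bay gets the stapler and the longer of the two rubber stamps; the tray with the round well gets the glue stick, the correction roller and the shorter stamp. Seat each piece in the pocket cut for it, right down on the pocket floor and the way up it stands on the desk now, let go of everything, and leave the mug, the sticky notes and the ink pad where they are.

Things in the scene. Friction and masses are not known exactly. Their poses are not given: they have to be found in the camera images.
- tray_bay: First kit: grey foam tray, fixed, 124 (x) x 200 (y) x 24 mm high. Origin: centre of underside; the edge with a label frame is -x, z up. Pocket floors 6 mm above the origin (18 mm deep). Stapler bay 46 (x) x 156 mm (y), centred at x +24, y 0 mm; long stamp's slot 37 (x) x 70 mm (y), centred at x -34, y 0 mm.
- tray_well: Second kit: grey foam tray, fixed, 124 (x) x 200 (y) x 24 mm high. Origin: centre of underside; the edge with a label frame is -x, z up. Pocket floors 6 mm above the origin (18 mm deep). Roller nest 51 (x) x 110 mm (y), centre (0, -34) mm; finger scoops widen its middle 34 mm to 92 mm in x; short stamp's slot 56 (x) x 37 mm (y), centre (-21, +59); round well 38 mm across, centre (+36, +59).
- stapler: red stapler on its base, 144 mm long (its x), 34 wide (y), 57 high, 0.29 kg, arm fixed shut. Origin: centre of underside, z up. Grip the red top cover, 26 mm wide, 34 to 56 mm above the origin, closing along y. Goes along the bay of tray_bay, either way round.
- stamp_long: longer rubber stamp, standing: wooden block 25 (x) x 58 (y) x 18 mm high with a round black handle up to 70 mm, knob 24 mm across. Origin: centre of underside, z up. Grip the handle from any side, about 50 mm up. Goes along tray_bay's slot, either way round; too long for the other slot.
- stamp_short: shorter rubber stamp, standing: wooden block 25 (x) x 46 (y) x 18 mm high with a round dark red handle up to 70 mm, knob 24 mm across. Origin: centre of underside, z up. Grip the handle from any side, about 50 mm up. Goes along tray_well's slot (its y along the tray's x), either way round.
- glue_stick: glue stick standing upright, 26 mm across, 86 mm high; the cap is fixed on. Origin: centre of underside, z up its axis; yaw does not matter. Goes upright in tray_well's round well.
- roller: blue correction-tape roller lying flat, a pointed oval 39 mm wide (x) at the middle, 98 mm long (y, small nib at the -y end), 16 mm thick, 0.03 kg. Origin: centre of underside, z up. Grip across the 39 mm width at mid-length. Goes flat in tray_well's nest, either way round.
- mug: white mug, 81 mm across and 94 mm high, a bystander at the back: leave it. Origin: underside.
- sticky_notes: block of sticky notes, 75 x 76 x 32 mm, a bystander: leave it. Origin: centre of the underside.
- ink_pad: dark blue stamp pad in a flat tin, 83 x 120 x 15 mm, a bystander near the robot: leave it. Origin: centre of the underside.

How it is judged:
By the outcome, as a careful person would: the job done as asked, in the order asked, and still so for the second after the job is handed in, with the robot touching nothing.
It also fails if it takes over 118 s, if anything falls off the work surface, if the arm or the gripper's body presses on something with over 40 N, if the wrist force passes 120 N, or if a joint passes its speed limit or range.

## Robot

A 7-joint arm with a two-finger parallel gripper is mounted at the origin on the work surface; the furniture and walls round the work are solid. World frame = base frame: x ahead of the robot, y to its left, z up, the work surface at z = 0. Lengths are in m, angles in rad, forces in N, time in s.
With the tool pointing down it reaches from about 0.35 to 0.9 m from the base axis. Payload 7.2 kg.
Tool frame: the origin (TCP) lies midway between the tips of the shut fingers; the grasp point (between the pads) lies 19 mm behind it (manip.grip_depth is the distance from the TCP to the grasp point, in m); z points along the fingers, y is the line along which they close (so a half turn about z gives the same grasp; the last joint's range is limited). The gripper opens to 88 mm and grips with 3 to 60 N. Pads are 20 mm wide; open, the fingers measure 115 mm over their backs; the gripper's body (75 mm by 178 mm) begins 61 mm behind the grasp point.
Start: joints at [-1.24, 0.411, -0.013, 1.596, 0.006, 1.134, -0.082], TCP at [0.243, 0.576, 0.223] pointing down, gripper open.
Joint ranges: [-2.95, 2.95], [-0.29, 1.99], [-1.47, 1.44], [0.14, 2.54], [-1.03, 4.17], [0.13, 1.85], [-2.86, 2.86]. Speed limits (rad/s): [2.39, 2.39, 3.01, 3.01, 3.14, 3.14, 3.14].

## Interface

Orientations are given as a unit quaternion [w, x, y, z].
In Python, from workcell import manip gives the robot as it stands.
- The arm moves only by the tool apply_moves, never from a script. Its argument "deltas" is a list of rows, each a list of 5 numbers: the shift along the tool's x, y, z in mm, then the turn about the tool's z in degrees, then the closure, from -1 (fully open) to 1 (shut). In form: [[tx, ty, tz, roll, hand], ...]. A call has exactly 5 rows; each row is the pose to reach, as a shift and turn from the pose commanded when the call began, along the tool's axes at that moment; what a row does not reach only later rows make up. A row lasts 1/10 s, in which the tool goes at most 50 mm and 8.59 degrees, less where a joint would pass 70% of its speed; a pose out of reach is approached as far as the arm can. A call with a gripper value outside its range is refused whole. The fingers move at their own pace and stop on an object; "squeeze" is the grip in N (left out, the last holds). Time passes only in rows, so rows that repeat a pose let the fingers close, or fill a call up. It gives the time, the measured TCP pose, the force, the opening and the grip force at its end, in the units of the state.
- manip.get_state(): the state, without advancing time (a new reading comes with each control period).
- manip.get_image(name): name is "side" or "top" or "wrist"; returns a dict with "img" (384x512x3 uint8, red, green, blue), "fx", "fy", "cx", "cy" (pixels), "R" (3x3) and "t" (3): a world point X has camera coordinates R X + t; the wrist camera has in their place "tool_from_camera" (4x4, takes a point from camera to tool coordinates, whose origin is the TCP and whose axes are the flange's). Camera axes: x right, y down, z forward; pixel columns grow to the right and rows downward; lengths in m; the calibration is good to about 2 mm. The wrist camera is an equidistant fisheye: a pixel r from the principal point sees the ray r / f radians off the axis. A picture is of the moment at which its call begins: read the wrist's pose just before it. There is no depth.
- manip.finish_job(): hands the job in; it is judged then, once.
The state is a dict: "clock": time; "joint_pos": joint angles; "dq": joint speeds; "effort": joint torques, N m; "tool_pos": TCP position; "ee_rot": TCP orientation; "contact_force": force on the tool from outside, world axes, zero at the start; "ft_torque": the same for the moment, N m; "width": opening from 0.0 (shut) to 1.0 (fully open); "grip_force": force on a finger pad.
Only numpy, scipy, OpenCV 4.12 (cv2) and the standard library are available. Lean on these libraries where they do the work, as an engineer would, in place of code of your own. Each camera call takes 0.05 s, during which the arm holds its last target. There are 200 camera calls.

## Working session

There is one attempt and no reset: what is moved stays moved. The work goes in short steps, Python scripts to look and compute and a tool call to move; the robot and the scene stay as the last step left them, time stands still between calls to the robot, and variables do not carry over. Pictures are saved under pics/ and viewed, at most 14 in all, crops included, and the job is handed in when it is done.

Besides the shell and the picture viewer there is one more tool, called after ">>>" by a JSON object that holds its "name" and its "arguments". apply_moves: Moves the arm, as the interface text tells. Its arguments: {"type":"object","properties":{"deltas":{"type":"array","items":{"type":"array","items":{"type":"number"}}},"squeeze":{"type":"number"}},"required":["deltas"]}

```bash
mkdir -p pics; ls
python3 - <<'E'
from workcell import manip
import cv2,pickle
d={}
for n in("top","side","wrist"):
    s=manip.get_state(); c=manip.get_image(n); d[n]=c; c['state']=s
    cv2.imwrite(f"pics/{n}0.png",c["img"][...,::-1])
    print(n,{k:v for k,v in c.items() if k not in("img","state")})
pickle.dump(d,open("d0.pkl","wb"))
print(s)
E
```

```text
pics
top {'fx': 366.9231068670933, 'fy': 366.9231068670933, 'cx': 252.2289700159637, 'cy': 190.13504138936548, 'R': array([[-0.05428212, -0.99850267, -0.00677287],
       [-0.97443606,  0.05445224, -0.21796633],
       [ 0.21800876, -0.00523195, -0.97593279]]), 't': array([0.04336167, 0.56105404, 0.98782343])}
side {'fx': 386.28506522230475, 'fy': 386.28506522230475, 'cx': 255.94535292860365, 'cy': 188.23974647113346, 'R': array([[-0.06929202,  0.99750688, -0.01336566],
       [ 0.54433689,  0.02657809, -0.83844556],
       [-0.83599998, -0.06537301, -0.54482145]]), 't': array([ 0.03804344, -0.26407263,  1.64618249])}
wrist {'fx': 297.3186396354542, 'fy': 297.3186396354542, 'cx': 254.97105390792768, 'cy': 187.21425247803518, 'tool_from_camera': array([[-1.47387257e-04, -9.59159157e-01, -2.82866910e-01,
         7.85647137e-02],
       [ 9.99999936e-01, -2.33598420e-04,  2.71049080e-04,
         2.72437475e-05],
       [-3.26056470e-04, -2.82866852e-01,  9.59159130e-01,
        -1.61430810e-01],
       [ 0.00000000e+00,  0.00000000e+00,  0.00000000e+00,
         1.00000000e+00]])}
{'clock': 0.1, 'joint_pos': array([-1.24021174,  0.41180133, -0.01272225,  1.59696483,  0.00560409,
        1.13430317, -0.0822254 ]), 'dq': array([-0.00087004, -0.00447466,  0.00046597, -0.00083217, -0.00262786,
        0.00083118,  0.00059891]), 'effort': array([ 2.08646765e-03, -5.89099431e+01,  6.43525366e-01, -2.91709077e+01,
       -5.38234238e-02,  1.45487487e-02,  3.94923450e-05]), 'tool_pos': array([0.24253898, 0.57551977, 0.22190286]), 'ee_rot': array([-9.25969095e-05,  1.98068777e-01,  9.80187860e-01, -7.14537561e-04]), 'contact_force': array([ 0.44602108, -0.86195199, -0.41629211]), 'ft_torque': array([-0.01213952,  0.03029981,  0.00861374]), 'grip_force': 0.0, 'width': 1.0009673402193062}
```

View pics/top0.png

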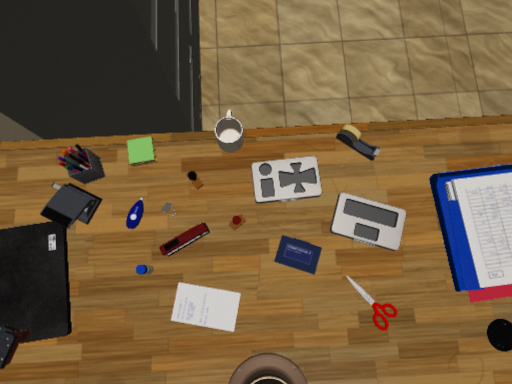

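View pics/side0.png

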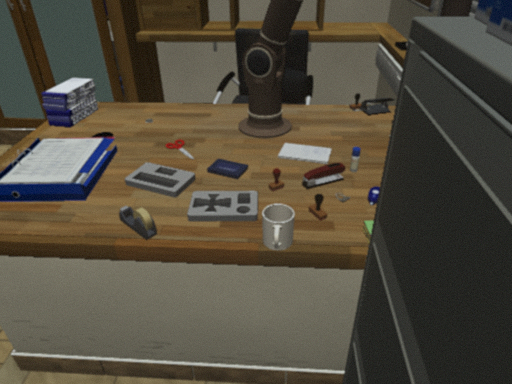

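Top view (u,v): stapler (185,239), roller (135,213), short stamp (236,222), long stamp (195,180), glue stick (142,269), tray_well (286,180), tray_bay (368,220), mug (229,135), notes (141,150), ink pad (298,254). The side view shows the stamps, stapler and glue standing; the cabinet hides the roller and notes.

```bash
cat > h.py <<'E'
import numpy as np, cv2, pickle
from scipy.spatial.transform import Rotation as Ro
from scipy.optimize import least_squares
from workcell import manip
def rot(s): q=s["ee_rot"]; return Ro.from_quat([q[1],q[2],q[3],q[0]]).as_matrix()
def snap(name,tag):
    s=manip.get_state(); c=manip.get_image(name); c["state"]=s
    cv2.imwrite(f"pics/{tag}.png",c["img"][...,::-1]); pickle.dump(c,open(f"{tag}.pkl","wb")); return c
def load(tag): return pickle.load(open(f"{tag}.pkl","rb"))
def ray(c,u,v):
    a=np.array([(u-c["cx"])/c["fx"],(v-c["cy"])/c["fy"]])
    if "R" in c: return -c["R"].T@c["t"], c["R"].T@np.r_[a,1]
    th=np.hypot(*a); d=np.r_[a*np.sinc(th/np.pi),np.cos(th)]
    T=c["tool_from_camera"]; R=rot(c["state"])
    return R@T[:3,3]+c["state"]["tool_pos"], R@T[:3,:3]@d
def onz(c,u,v,z):
    o,d=ray(c,u,v); return (o+d*(z-o[2])/d[2]).round(4)
def proj(c,X):
    X=np.atleast_2d(X)
    if "R" in c:
        p=X@c["R"].T+c["t"]; return np.c_[c["fx"]*p[:,0]/p[:,2]+c["cx"],c["fy"]*p[:,1]/p[:,2]+c["cy"]]
    T=c["tool_from_camera"]; p=((X-c["state"]["tool_pos"])@rot(c["state"])-T[:3,3])@T[:3,:3]
    r=np.hypot(p[:,0],p[:,1]); th=np.arctan2(r,p[:,2]); k=c["fx"]*th/np.maximum(r,1e-9)
    return np.c_[k*p[:,0]+c["cx"],k*p[:,1]+c["cy"]]
def tri(obs):  # [(cam,u,v),...] -> least squares point, residual mm
    A=np.zeros((3,3));b=np.zeros(3);L=[]
    for c,u,v in obs:
        o,d=ray(c,u,v);d=d/np.linalg.norm(d);P=np.eye(3)-np.outer(d,d);A+=P;b+=P@o;L.append((o,P))
    X=np.linalg.solve(A,b); return X.round(4),[round(1e3*np.linalg.norm(P@(X-o)),1) for o,P in L]
def yaw(s): # world angle of tool y (closing line), deg
    y=rot(s)[:,1]; return np.degrees(np.arctan2(y[1],y[0]))
def go(x,y,z,close=None):
    """needed shift (mm, tool axes) and roll (deg) from now to TCP (x,y,z), closing line at world angle close (deg)"""
    s=manip.get_state(); d=rot(s).T@(np.array([x,y,z])-s["tool_pos"])*1e3
    r=0 if close is None else -(((close-yaw(s)+90)%180)-90)
    print("shift",d.round(1),"roll",round(r,1),"now",s["tool_pos"].round(4),"closeang",round(yaw(s),1),"j7",s["joint_pos"][6].round(2))
E
python3 - <<'E'
import pickle,cv2
from h import *
d=pickle.load(open("d0.pkl","rb"));t=d["top"]
for n,u,v,z in[("stapler",185,239,.03),("roller",135,213,.01),("sshort",236,222,.05),("slong",193,177,.06),("glue",142,269,.08),("well",286,180,.024),("bay",368,220,.024),("mug",229,135,.09),("notes",141,150,.03),("ink",298,254,.015)]: print(n,onz(t,u,v,z))
im=t["img"][110:300,110:420,::-1]
cv2.imwrite("pics/topc.png",cv2.resize(im,None,fx=2.58,fy=2.58,interpolation=cv2.INTER_CUBIC))
go(.5,.3,.25,66)
E
```

```text
stapler [0.4371 0.2126 0.03  ]
roller [0.5241 0.3638 0.01  ]
sshort [0.4752 0.0634 0.05  ]
slong [0.6115 0.1814 0.06  ]
glue [0.3582 0.3201 0.08  ]
well [ 0.5964 -0.0901  0.024 ]
bay [ 0.4634 -0.3191  0.024 ]
mug [0.7226 0.0706 0.09  ]
notes [0.713  0.3421 0.03  ]
ink [ 0.3777 -0.1091  0.015 ]
shift [-344.3 -154.1  -27.8] roll 1.2 now [0.2426 0.5756 0.222 ] closeang 67.2 j7 -0.08
```

View pics/topc.png

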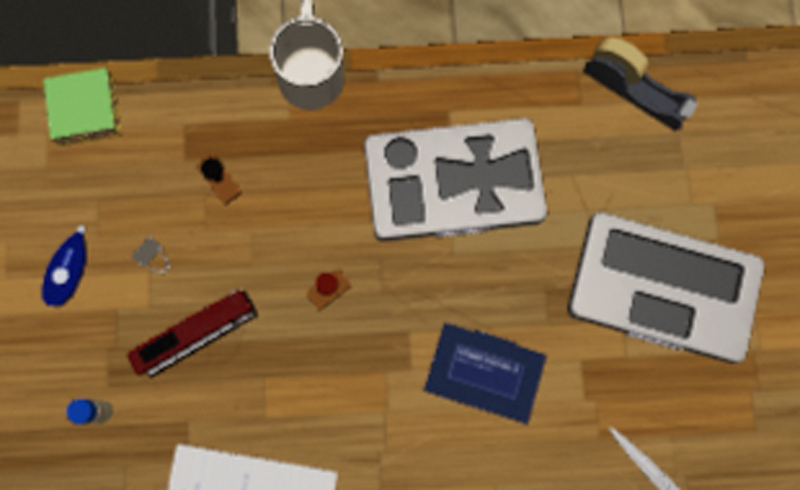

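The crop shows both trays with the label edge toward the robot. The well is at top left of tray_well, and the stapler's axis runs roughly along (x,-y). Next is a wrist-camera survey.

>>> {"name": "apply_moves", "arguments": {"deltas": [[-36, -28, -12, 0, -1], [-72, -56, -24, 0, -1], [-108, -84, -36, 0, -1], [-144, -112, -48, 0, -1], [-180, -140, -60, 0, -1]], "squeeze": 20}}

```text
clock: 0.65
tool_pos: [0.3548, 0.3752, 0.283]
ee_rot: [-0.0, 0.198, 0.98, -0.0]
contact_force: [1.2, 0.3, 0.2]
width: 0.998
grip_force: 0.0
```

>>> {"name": "apply_moves", "arguments": {"deltas": [[-36, -28, -10, 8, -1], [-72, -56, -20, 16, -1], [-108, -85, -20, 24, -1], [-108, -85, -20, 24, -1], [-108, -85, -20, 24, -1]]}}

```text
clock: 1.15
tool_pos: [0.4209, 0.2561, 0.3027]
ee_rot: [-0.0, 0.398, 0.917, 0.0]
contact_force: [-0.1, 0.7, 0.2]
width: 0.999
grip_force: 0.0
```

Run:
```python
from h import *
c=snap("wrist","w1"); s=c["state"]; print(s["clock"],s["tool_pos"],yaw(s),s["joint_pos"].round(2)); go(.45,.2,.3,40)
```

```text
1.15 [0.42093004 0.25607937 0.30268214] 43.07000513646453 [-0.83  0.11  0.21  1.8  -0.03  1.23  0.14]
shift [-62.2 -17.6   2.5] roll 3.2 now [0.4202 0.2574 0.3025] closeang 43.2 j7 0.14
```

View pics/w1.png

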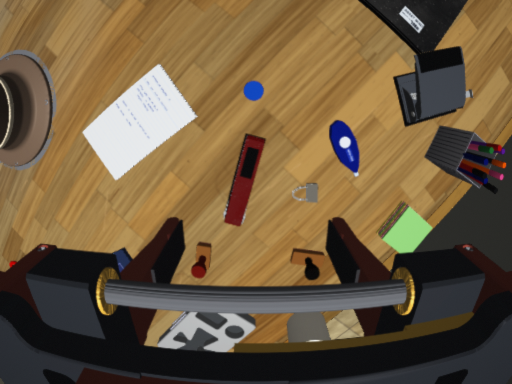

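Wrist view 1: stapler from (255,137) to (235,223), glue (254,91), roller (345,148), short stamp (199,268), long stamp (310,268). tray_well is partly hidden behind the gripper. Second view, nearer the trays.

>>> {"name": "apply_moves", "arguments": {"deltas": [[-32, -35, -4, 3, -1], [-64, -70, -8, 6, -1], [-96, -105, -12, 9, -1], [-128, -140, -16, 12, -1], [-159, -177, -18, 15, -1]]}}

```text
clock: 1.7
tool_pos: [0.4, 0.0198, 0.3208]
ee_rot: [0.0, 0.513, 0.859, 0.0]
contact_force: [1.0, -0.8, 1.1]
width: 1.0
grip_force: 0.0
```

>>> {"name": "apply_moves", "arguments": {"deltas": [[0, 0, 0, 0, -1], [0, 0, 0, 0, -1], [0, 0, 0, 0, -1], [0, 0, 0, 0, -1], [0, 0, 0, 0, -1]]}}

```text
clock: 2.2
tool_pos: [0.4004, 0.0209, 0.3204]
ee_rot: [-0.0, 0.513, 0.859, -0.0]
contact_force: [-0.3, 1.0, 0.6]
width: 0.999
grip_force: 0.0
```

Run:
```python
from h import *
c=snap("wrist","w2"); s=c["state"]; print(s["clock"],s["tool_pos"],yaw(s),s["joint_pos"].round(2))
```

```text
2.2 [0.40043289 0.02094694 0.32039052] 28.30779727806119 [-0.61 -0.1   0.41  1.96  0.04  1.27  0.28]
```

View pics/w2.png

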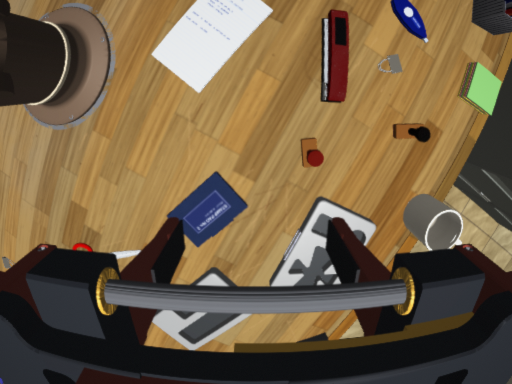

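View 2: stapler (336,55), short stamp knob (315,158) with block (309,147), long stamp knob (421,134) with block (404,130). The trays are partly hidden by the fingers. I'll segment and triangulate.

```bash
cat >> h.py <<'E'
def comp(c,u,v,lo,hi,lo2=None,hi2=None,win=60):
    """mask of the colour blob nearest to (u,v)"""
    h=cv2.cvtColor(c["img"],cv2.COLOR_RGB2HSV); m=cv2.inRange(h,lo,hi)
    if lo2: m|=cv2.inRange(h,lo2,hi2)
    w=np.zeros_like(m); cv2.circle(w,(int(u),int(v)),win,255,-1); m&=w
    n,l,st,ce=cv2.connectedComponentsWithStats(m)
    big=[i for i in range(1,n) if st[i,4]>=8]
    i=min(big,key=lambda i:np.hypot(*(np.argwhere(l==i)[:,::-1]-[u,v]).T).min()-st[i,4]*.01)
    return (l==i).astype(np.uint8)
def cen(m): y,x=np.nonzero(m); return x.mean(),y.mean(),len(x)
RED=((0,110,40),(8,255,255),(170,110,40),(180,255,255)); BLUE=((105,120,60),(130,255,255)); BLK=((0,0,0),(180,255,45))
E
python3 - <<'E'
from h import *
a,b=load("w1"),load("w2"); d=pickle.load(open("d0.pkl","rb")); t,sd=d["top"],d["side"]
def two(n,col,p1,p2,win=25):
    o=[]
    for c,p in((a,p1),(b,p2)):
        if p is None: continue
        m=comp(c,*p,*col,win=win); x,y,k=cen(m); r=cv2.minAreaRect(np.argwhere(m)[:,::-1].astype(np.float32)); print(n,round(x,1),round(y,1),k,[np.round(q,1) for q in r]); o.append((c,x,y))
    if len(o)>1: print("  ",tri(o))
two("stapler",RED,(243,185),(336,55),60)
two("short knob",RED,(199,271),(315,158),15)
two("long knob",BLK,(311,271),(423,134),12)
two("glue",BLUE,(254,91),None)
two("roller",BLUE,(345,148),(408,18),40)
im=[]
for c,u,v in((a,243,185),(b,336,55),(a,199,262),(b,310,150),(a,310,262),(b,410,131)):
    q=cv2.copyMakeBorder(c["img"],60,60,60,60,cv2.BORDER_CONSTANT)[v+60-45:v+60+45,u+60-45:u+60+45]
    im.append(cv2.resize(q,(265,265),interpolation=cv2.INTER_CUBIC))
cv2.imwrite("pics/crops.png",np.vstack([np.hstack(im[::2]),np.hstack(im[1::2])])[...,::-1])
E
```

```text
stapler 242.6 183.3 1323 [array([243.5, 180. ]), array([18.8, 90.7]), np.float64(15.8)]
stapler 338.3 60.8 1310 [array([338.3,  55.6]), array([19.7, 91.1]), np.float64(2.0)]
   (array([0.44  , 0.2106, 0.0268]), [np.float64(2.9), np.float64(2.9)])
short knob 198.2 270.6 160 [array([198.3, 270.4]), array([13.8, 13.3]), np.float64(14.0)]
short knob 314.6 157.5 225 [array([315., 158.]), array([16., 16.]), np.float64(90.0)]
   (array([0.4772, 0.0611, 0.0594]), [np.float64(0.2), np.float64(0.2)])
long knob 311.0 270.4 202 [array([311.5, 269.5]), array([19., 13.]), np.float64(90.0)]
long knob 421.1 133.6 195 [array([421. , 132.9]), array([17.8, 13.8]), np.float64(36.9)]
   (array([0.6143, 0.1838, 0.0533]), [np.float64(0.4), np.float64(0.4)])
glue 253.1 90.2 293 [array([253.,  90.]), array([18., 18.]), np.float64(90.0)]
roller 344.6 145.1 853 [array([345.2, 146.2]), array([53.8, 23.1]), np.float64(71.6)]
roller 410.0 17.7 599 [array([410.1,  17.5]), array([48.9, 19.1]), np.float64(57.5)]
   (array([0.5188, 0.3641, 0.0045]), [np.float64(2.1), np.float64(2.1)])
```

View pics/crops.png

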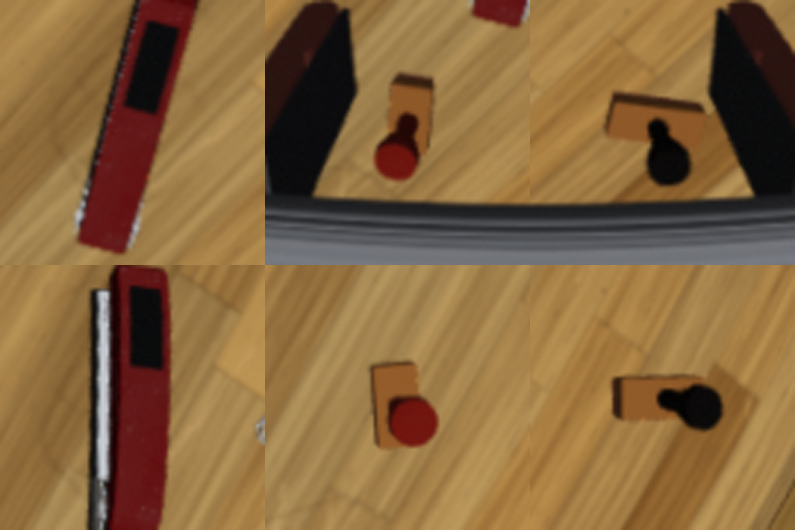

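```bash
cat >> h.py <<'E'
def fit(views,model,p0,step):
    """views [(cam,mask)], model(p)->Nx3 world points; hull IoU fit"""
    hs=[]
    for c,m in views:
        k=cv2.convexHull(np.argwhere(m)[:,::-1].astype(np.int32)); q=np.zeros((384*2,512*2),np.uint8); cv2.fillPoly(q,[k*2+1],1); hs.append((c,q))
    def f(p):
        e=0
        for c,q in hs:
            k=cv2.convexHull(((proj(c,model(p))*2+1)*16).astype(np.int32)); r=np.zeros_like(q); cv2.fillPoly(r,[k],1,shift=4); e+=1-(r&q).sum()/(r|q).sum()
        return e/len(hs)
    from scipy.optimize import minimize
    p0=np.array(p0,float); sim=np.vstack([p0]+[p0+np.eye(len(p0))[i]*step[i] for i in range(len(p0))])
    for _ in range(3):
        r=minimize(f,sim[0],method="Nelder-Mead",options=dict(initial_simplex=sim,maxiter=600)); p=r.x
        sim=np.vstack([p]+[p+np.eye(len(p))[i]*step[i]*.5 for i in range(len(p))])
    return p,r.fun
def place(L,x,y,a): c,s=np.cos(a),np.sin(a); L=np.asarray(L,float); return np.c_[x+c*L[:,0]-s*L[:,1],y+s*L[:,0]+c*L[:,1],L[:,2]]
def box(lx,ly,z0,z1): return np.array([[i*lx/2,j*ly/2,z] for i in(-1,1) for j in(-1,1) for z in(z0,z1)])
E
python3 - <<'E'
from h import *
a,b=load("w1"),load("w2")
ms=[(a,comp(a,243,185,*RED,win=60)),(b,comp(b,336,55,*RED,win=60))]
p,e=fit(ms,lambda p:place(box(p[3],.026,p[4]-.022,p[4]),p[0],p[1],p[2]),[.44,.21,np.radians(118),.14,.05],[.01,.01,.05,.01,.01])
print("stapler x,y",p[:2].round(4),"yaw",np.degrees(p[2]).round(1),"len,ztop",p[3:].round(4),"1-IoU",round(e,3))
mr=[(a,comp(a,345,148,*BLUE,win=40)),(b,comp(b,408,18,*BLUE,win=40))]
def oval(n=24):
    t=np.linspace(-1,1,n); w=.0195*(1-np.abs(t)**2)
    return np.vstack([np.c_[s*w,t*.046,np.full(n,z)] for s in(-1,1) for z in(0.003,.016)])
print("roller",fit(mr,lambda p:place(oval(),*p),[.52,.364,0.3],[.01,.01,.3]))
def ang(c,p,q,z): P,Q=onz(c,*p,z),onz(c,*q,z); d=Q-P; return P[:2],Q[:2],round(np.degrees(np.arctan2(d[1],d[0]))%180,1),round(np.hypot(d[0],d[1])*1e3)
print("short w2",ang(b,(301.7,139.3),(304.1,166.8),.01),ang(b,(301.7,139.3),(316,138),.015))
print("long w2",ang(b,(396,124),(422.7,123.4),.015),ang(b,(395.6,138),(419.3,137),.018),ang(b,(396.2,124),(395.6,138),.018))
print("long w1",ang(a,(292.9,252),(324.1,255),.018))
x,y,k=cen(comp(a,253,90,*BLUE,win=25)); print("glue@86",onz(a,x,y,.086))
go(*(p[:2]),.2,np.degrees(p[2])-90)
E
```

```text
stapler x,y [0.434 0.215] yaw 117.7 len,ztop [0.1358 0.0556] 1-IoU 0.089
roller (array([0.51527754, 0.3632672 , 1.18020349]), np.float64(0.08440894691490364))
short w2 (array([0.4566, 0.0732]), array([0.4829, 0.0359]), np.float64(125.2), 46) (array([0.4556, 0.0734]), array([0.4748, 0.0866]), np.float64(34.5), 23)
long w2 (array([0.5844, 0.1788]), array([0.6302, 0.209 ]), np.float64(33.4), 55) (array([0.5952, 0.1579]), array([0.6355, 0.1845]), np.float64(33.4), 48) (array([0.5833, 0.1785]), array([0.5952, 0.1579]), np.float64(120.0), 24)
long w1 (array([0.5831, 0.1771]), array([0.629 , 0.2095]), np.float64(35.2), 56)
glue@86 [0.3551 0.3227 0.086 ]
shift [155.3 121.7 120.3] roll 0.6 now [0.4004 0.0207 0.3204] closeang 28.3 j7 0.28
```

Stapler at (0.434, 0.215), yaw 117.7°, cover top measured at 55.6 mm, which agrees with the text. Short stamp: long axis 125°, knob (0.477, 0.061). Long stamp: axis 34°, knob (0.614, 0.184). Next is a tray view from the far side.

>>> {"name": "apply_moves", "arguments": {"deltas": [[-45, -4, 2, 0, -1], [-90, -8, 4, 0, -1], [-135, -12, 6, 0, -1], [-180, -16, 8, 0, -1], [-225, -20, 10, 0, -1]]}}

```text
clock: 2.75
tool_pos: [0.4898, -0.1892, 0.3106]
ee_rot: [0.0, 0.513, 0.858, 0.0]
contact_force: [0.4, 0.1, 0.1]
width: 0.999
grip_force: 0.0
```

>>> {"name": "apply_moves", "arguments": {"deltas": [[-45, -4, 2, 0, -1], [-90, -8, 4, 0, -1], [-135, -12, 6, 0, -1], [-175, -14, 8, 0, -1], [-175, -14, 8, 0, -1]]}}

```text
clock: 3.25
tool_pos: [0.5591, -0.3533, 0.3001]
ee_rot: [-0.001, 0.515, 0.857, -0.002]
contact_force: [0.5, -0.3, 0.1]
width: 0.997
grip_force: 0.0
```

>>> {"name": "apply_moves", "arguments": {"deltas": [[0, 0, 0, 0, -1], [0, 0, 0, 0, -1], [0, 0, 0, 0, -1], [0, 0, 0, 0, -1], [0, 0, 0, 0, -1]]}}

```text
clock: 3.75
tool_pos: [0.5594, -0.3481, 0.3032]
ee_rot: [0.0, 0.513, 0.858, 0.0]
contact_force: [0.5, 1.3, 0.2]
width: 1.0
grip_force: 0.0
```

Run:
```python
from h import *
c=snap("wrist","w3"); s=c["state"]; print(s["clock"],s["tool_pos"],yaw(s),s["joint_pos"].round(2)); go(.434,.215,.2,27.7)
```

```text
3.75 [ 0.55936899 -0.34808841  0.30324932] 28.223818730690837 [ 0.01  0.49  0.73  1.43 -0.33  1.35  1.25]
shift [555.6 155.7 103.2] roll 0.5 now [ 0.5593 -0.3483  0.3031] closeang 28.2 j7 1.25
```

View pics/w3.png

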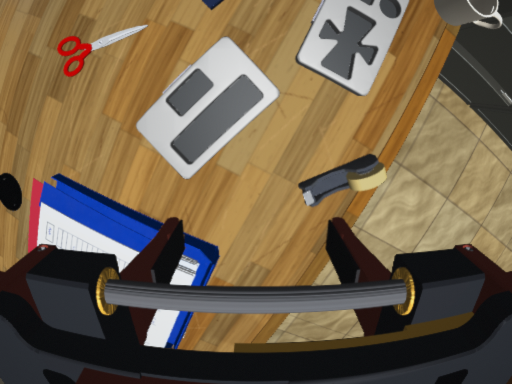

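View 3: tray_bay fully visible, with the bay at (217,118) and the slot at (190,92). tray_well is cut off at the top. Fitting tray_bay from w3 + top.

```bash
cat >> h.py <<'E'
def dark(c,u,v,win=60):
    """grey pocket region around pixel (low saturation, dark)"""
    return comp(c,u,v,(0,0,30),(180,70,150),win=win)
def fitpockets(obs,p0,step=(.01,.01,.1,.01)):
    """obs [(cam,mask,local rim points Nx2)], p=x,y,yaw,ztop ; joint fit of hulls"""
    from scipy.optimize import minimize
    hs=[]
    for c,m,L in obs:
        k=cv2.convexHull(np.argwhere(m)[:,::-1].astype(np.int32)); q=np.zeros((384*4,512*4),np.uint8); cv2.fillPoly(q,[k*4+2],1); q=cv2.dilate(q,np.ones((5,5),np.uint8)); hs.append((c,q,L))
    def f(p):
        e=0
        for c,q,L in hs:
            k=cv2.convexHull(((proj(c,place(np.c_[L,np.full(len(L),p[3])],*p[:3]))*4+2)*16).astype(np.int32)); r=np.zeros_like(q); cv2.fillPoly(r,[k],1,shift=4); e+=1-(r&q).sum()/(r|q).sum()
        return e/len(hs)
    p=np.array(p0,float)
    for k in(1,.5,.25):
        sim=np.vstack([p]+[p+np.eye(4)[i]*step[i]*k for i in range(4)]); r=minimize(f,p,method="Nelder-Mead",options=dict(initial_simplex=sim)); p=r.x
    return p,r.fun
def rect(cx,cy,lx,ly): return np.array([[cx+i*lx/2,cy+j*ly/2] for i in(-1,1) for j in(-1,1)])
BAY=rect(.024,0,.046,.156); SLOT=rect(-.034,0,.037,.070)
E
python3 - <<'E'
from h import *
w=load("w3"); t=pickle.load(open("d0.pkl","rb"))["top"]
m=[dark(w,217,118),dark(w,190,92),dark(t,370,213,40),dark(t,366,232,25)]
for q in m: print(cen(q))
O=[(w,m[0],BAY),(w,m[1],SLOT),(t,m[2],BAY),(t,m[3],SLOT)]
for o in(O,O[:2],O[2:]):
    p,e=fitpockets(o,[.463,-.319,-.2,.024]); print(p.round(4),np.degrees(p[2]).round(2),round(e,3))
E
```

```text
(np.float64(216.01482396541076), np.float64(118.83045089561458), 3238)
(np.float64(189.00690846286702), np.float64(91.97927461139896), 1158)
(np.float64(370.7579185520362), np.float64(212.66402714932127), 884)
(np.float64(366.30563798219583), np.float64(231.6973293768546), 337)
[ 0.4612 -0.3201 -0.3341  0.0338] -19.14 0.096
[ 0.4609 -0.3207 -0.3369  0.034 ] -19.3 0.056
[ 0.4608 -0.3159 -0.3389  0.039 ] -19.42 0.111
```

>>> {"name": "apply_moves", "arguments": {"deltas": [[46, 13, 5, 0, -1], [92, 26, 10, 0, -1], [138, 39, 15, 0, -1], [184, 52, 20, 0, -1], [230, 65, 25, 0, -1]]}}

```text
clock: 4.3
tool_pos: [0.5072, -0.1136, 0.2776]
ee_rot: [0.0, 0.514, 0.858, 0.0]
contact_force: [0.7, 1.1, -0.2]
width: 1.0
grip_force: 0.0
```

>>> {"name": "apply_moves", "arguments": {"deltas": [[46, 13, 8, 0, -1], [92, 26, 16, 0, -1], [138, 39, 24, 0, -1], [184, 52, 32, 0, -1], [230, 65, 40, 0, -1]]}}

```text
clock: 4.8
tool_pos: [0.4559, 0.1199, 0.2379]
ee_rot: [0.0, 0.514, 0.858, 0.001]
contact_force: [0.4, 1.0, 0.4]
width: 1.001
grip_force: 0.0
```

>>> {"name": "apply_moves", "arguments": {"deltas": [[46, 12, 10, 0.5, -1], [96, 26, 38, 0.5, -1], [96, 26, 38, 0.5, -1], [96, 26, 38, 0.5, -1], [96, 26, 38, 0.5, -1]]}}

```text
clock: 5.3
tool_pos: [0.4349, 0.2136, 0.2001]
ee_rot: [0.0, 0.518, 0.855, 0.0]
contact_force: [0.5, -0.6, 0.1]
width: 0.999
grip_force: 0.0
```

Run:
```python
from h import *
c=snap("wrist","w4"); s=c["state"]; print(s["clock"]); a,b=load("w1"),load("w2"); go(.434,.215,.026,27.7)
pts=proj(c,[[.434,.215,.055]])[0]; print(pts)
```

```text
5.3
shift [  2.1  -0.4 174.4] roll -0.2 now [0.4352 0.2133 0.2004] closeang 27.5 j7 0.04
[255.25076899 174.82473674]
```

View pics/w4.png

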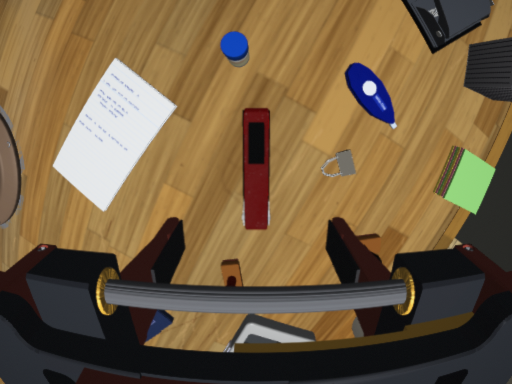

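The stapler lies square between the fingers (columns 243–270, rows 108–229), about 1 mm off the predicted column. I'll refine the fits with this view.

Run:
```python
from h import *
a,b,d=load("w1"),load("w2"),load("w4"); w=load("w3"); t=pickle.load(open("d0.pkl","rb"))["top"]
ms=[(a,comp(a,243,185,*RED,win=60)),(b,comp(b,336,55,*RED,win=60)),(d,comp(d,256,190,*RED,win=75))]
f=lambda p:place(box(p[3],.026,p[4]-.022,p[4]),p[0],p[1],p[2])
for q in(ms,ms[2:]):
    p,e=fit(q,f,[.434,.215,2.054,.14,.055],[.005,.005,.05,.01,.005]); print("stapler",p[:2].round(4),np.degrees(p[2]).round(1),p[3:].round(4),round(e,3))
s=[(c,)+cen(comp(c,u,v,*BLUE,win=25))[:2] for c,u,v in((a,253,90),(d,236,45))]; print("glue cap",tri(s),onz(*s[1],.082))
m=[dark(w,217,118),dark(w,190,92),dark(t,370,213,40),dark(t,366,232,25)]
for k,g in((m[0],0),(m[1],1)):
    r=cv2.minAreaRect(np.argwhere(k)[:,::-1].astype(np.float32)); B=cv2.boxPoints(r)
    P=np.array([onz(w,*q,.024)[:2] for q in B]); print("pocket",g,P.mean(0).round(4),[round(1e3*np.linalg.norm(P[i]-P[i-1]),1) for i in range(4)],[round(np.degrees(np.arctan2(*(P[i]-P[i-1])[::-1])),1) for i in range(4)])
go(.434,.215,.034,27.7)
```

```text
stapler [0.4333 0.217 ] 117.4 [0.1292 0.0552] 0.083
stapler [0.4341 0.2166] 117.5 [0.1211 0.0599] 0.023
glue cap (array([0.3548, 0.3231, 0.0729]), [np.float64(0.1), np.float64(0.1)]) [0.3562 0.3219 0.082 ]
pocket 0 [ 0.481  -0.3296] [np.float64(49.5), np.float64(156.5), np.float64(47.0), np.float64(157.2)] [np.float64(159.8), np.float64(69.7), np.float64(-19.4), np.float64(-109.4)]
pocket 1 [ 0.4274 -0.3105] [np.float64(37.6), np.float64(70.2), np.float64(36.7), np.float64(69.9)] [np.float64(162.0), np.float64(70.6), np.float64(-18.4), np.float64(-108.6)]
shift [  2.1  -0.4 166.4] roll -0.2 now [0.4352 0.2133 0.2004] closeang 27.5 j7 0.04
```

Tray_bay: origin ≈ (0.459, -0.322), yaw ≈ -19.5°, with the rim sizes matching at z = 24 mm. Grasping the stapler at TCP z ≈ 0.034.

>>> {"name": "apply_moves", "arguments": {"deltas": [[3, 0, 35, 0, -1], [3, 0, 75, 0, -1], [3, 0, 115, 0, -1], [3, 0, 150, 0, -1], [3, 0, 166, 0, -1]], "squeeze": 25}}

```text
clock: 5.85
tool_pos: [0.4329, 0.2152, 0.0319]
ee_rot: [-0.0, 0.519, 0.855, -0.001]
contact_force: [0.1, 0.2, 0.0]
width: 0.997
grip_force: 0.0
```

>>> {"name": "apply_moves", "arguments": {"deltas": [[0, 0, 0, 0, -1], [0, 0, 0, 0, 1], [0, 0, 0, 0, 1], [0, 0, 0, 0, 1], [0, 0, 0, 0, 1]]}}

```text
clock: 6.35
tool_pos: [0.4335, 0.2179, 0.0346]
ee_rot: [0.0, 0.518, 0.856, 0.001]
contact_force: [0.5, 0.3, -0.5]
width: 0.674
grip_force: 0.0
```

>>> {"name": "apply_moves", "arguments": {"deltas": [[0, 0, 0, 0, 1], [0, 0, 0, 0, 1], [0, 0, 0, 0, 1], [0, 0, 0, 0, 1], [0, 0, 0, 0, 1]]}}

```text
clock: 6.85
tool_pos: [0.4332, 0.2177, 0.0337]
ee_rot: [0.0, 0.518, 0.856, 0.0]
contact_force: [0.9, 0.6, 0.3]
width: 0.299
grip_force: 25.0
```

>>> {"name": "apply_moves", "arguments": {"deltas": [[0, 0, -20, 0, 1], [0, 0, -50, 0, 1], [0, 0, -85, 0, 1], [0, 0, -112, 0, 1], [-30, -12, -112, 0, 1]]}}

```text
clock: 7.35
tool_pos: [0.4375, 0.1896, 0.1485]
ee_rot: [0.001, 0.515, 0.857, 0.003]
contact_force: [0.2, -1.2, -3.9]
width: 0.297
grip_force: 25.0
```

>>> {"name": "apply_moves", "arguments": {"deltas": [[-42, -17, 0, 0, 1], [-84, -34, 0, 0, 1], [-126, -51, 0, 0, 1], [-168, -68, 0, 0, 1], [-210, -85, 0, 0, 1]]}}

```text
clock: 7.85
tool_pos: [0.4576, -0.0418, 0.1453]
ee_rot: [-0.0, 0.518, 0.856, -0.0]
contact_force: [1.8, -0.3, -4.1]
width: 0.295
grip_force: 25.0
```

>>> {"name": "apply_moves", "arguments": {"deltas": [[-42, -17, 0, 0, 1], [-84, -34, 0, 0, 1], [-126, -51, 0, 0, 1], [-168, -68, 0, 0, 1], [-210, -85, 0, 0, 1]]}}

```text
clock: 8.35
tool_pos: [0.4799, -0.2669, 0.145]
ee_rot: [-0.001, 0.518, 0.856, 0.0]
contact_force: [0.4, 0.7, -4.3]
width: 0.297
grip_force: 25.0
```

>>> {"name": "apply_moves", "arguments": {"deltas": [[-28, -14, 0, 8, 1], [-57, -28, 0, 16, 1], [-57, -28, 0, 24, 1], [-57, -28, 0, 32, 1], [-57, -28, 0, 40, 1]]}}

```text
clock: 8.85
tool_pos: [0.4813, -0.3289, 0.1447]
ee_rot: [-0.001, 0.781, 0.624, -0.0]
contact_force: [-0.5, -0.2, -3.0]
width: 0.298
grip_force: 25.0
```

>>> {"name": "apply_moves", "arguments": {"deltas": [[0, 0, 0, 7, 1], [0, 0, 0, 7, 1], [0, 0, 0, 7, 1], [0, 0, 0, 7, 1], [0, 0, 0, 7, 1]]}}

```text
clock: 9.35
tool_pos: [0.4821, -0.329, 0.1456]
ee_rot: [-0.0, 0.815, 0.579, 0.0]
contact_force: [-0.4, -0.5, -4.3]
width: 0.299
grip_force: 25.0
```

Run:
```python
from h import *
c=snap("wrist","w5"); s=c["state"]; print(s["clock"],s["width"],s["grip_force"]); go(.481,-.3296,.0397,-19.5)
q=c["img"][:320,100:420,::-1]; cv2.imwrite("pics/w5c.png",cv2.resize(q,(560,560)))
```

```text
9.35 0.2989035222186452 24.999310104176402
shift [ -0.9  -0.9 105.9] roll 0.2 now [ 0.4821 -0.3291  0.1456] closeang -19.3 j7 0.62
```

View pics/w5c.png

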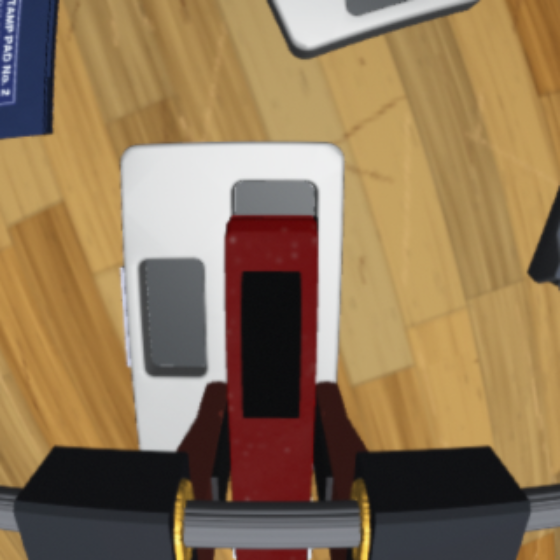

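Run:
```python
from h import *
c=load("w5"); s=c["state"]; R=rot(s); T=s["tool_pos"]
for n,u,v,z in(("bay end",256.5,103,.024),("stapler end hi",255.4,123,.167),("stapler end lo",255.4,123,.15),("slot L",181,203,.024),("slot R",217,203,.024),("bay L",232.5,115,.024),("bay R",280.6,115,.024),("slot top",200,148,.024),("slot bot",200,215,.024)):
    print(n,(R.T@(onz(c,u,v,z)-T)*1e3).round(1)[:2])
```

```text
bay end [76.8  0.6]
stapler end hi [68.  -0.6]
stapler end lo [66.8 -0.6]
slot L [-22.7 -77.2]
slot R [-22.4 -39.4]
bay L [ 65.5 -22.2]
bay R [65.5 23.4]
slot top [ 34.1 -54.3]
slot bot [-35.7 -57.9]
```

Everything lines up within about 1 mm, so I'm lowering it.

>>> {"name": "apply_moves", "arguments": {"deltas": [[-1, 0, 30, 0, 1], [-1, 0, 60, 0, 1], [-1, 0, 80, 0, 1], [-1, 0, 92, 0, 1], [-1, 0, 100, 0, 1]]}}

```text
clock: 9.9
tool_pos: [0.4817, -0.3301, 0.045]
ee_rot: [-0.0, 0.816, 0.578, -0.0]
contact_force: [-0.5, -0.2, -3.2]
width: 0.297
grip_force: 25.0
```

>>> {"name": "apply_moves", "arguments": {"deltas": [[0, 0, 3, 0, 1], [0, 0, 5, 0, 1], [0, 0, 6, 0, 1], [0, 0, 6, 0, 1], [0, 0, 6, 0, 1]]}}

```text
clock: 10.4
tool_pos: [0.4822, -0.3301, 0.0401]
ee_rot: [0.0, 0.816, 0.578, 0.0]
contact_force: [-0.2, -0.6, -4.4]
width: 0.299
grip_force: 25.0
```

>>> {"name": "apply_moves", "arguments": {"deltas": [[0, 0, 0.5, 0, 1], [0, 0, 0.5, 0, 1], [0, 0, 1, 0, 1], [0, 0, 1, 0, 1], [0, 0, 1, 0, 1]]}}

```text
clock: 10.9
tool_pos: [0.4823, -0.3302, 0.0397]
ee_rot: [0.0, 0.816, 0.578, 0.001]
contact_force: [-1.6, 3.1, 8.6]
width: 0.297
grip_force: 25.0
```

Seated: the floor was felt at TCP z = 0.0397, which is 6 mm above the pick height. Releasing and heading for the long stamp.

>>> {"name": "apply_moves", "arguments": {"deltas": [[0, 0, -1, 0, -1], [0, 0, -1, 0, -1], [0, 0, -1, 0, -1], [0, 0, -1, 0, -1], [0, 0, -1, 0, -1]]}}

```text
clock: 11.4
tool_pos: [0.4818, -0.33, 0.0395]
ee_rot: [-0.0, 0.816, 0.578, -0.0]
contact_force: [-0.3, -0.1, -0.7]
width: 0.712
grip_force: 0.0
```

>>> {"name": "apply_moves", "arguments": {"deltas": [[0, 0, -5, 0, -1], [0, 0, -40, 0, -1], [0, 0, -80, 0, -1], [0, 0, -125, 0, -1], [35, 0, -150, 0, -1]]}}

```text
clock: 11.9
tool_pos: [0.492, -0.3022, 0.1939]
ee_rot: [0.003, 0.818, 0.575, 0.0]
contact_force: [1.6, -0.6, 0.1]
width: 0.996
grip_force: 0.0
```

Run:
```python
from h import *
go(.62,.16,.22,10)
c=snap("wrist","w6"); q=c["img"][:320,100:420,::-1]; cv2.imwrite("pics/w6c.png",cv2.resize(q,(560,560)))
```

```text
shift [478.2 -35.9 -27.8] roll -29.8 now [ 0.492  -0.3022  0.1939] closeang -19.8 j7 0.52
```

View pics/w6c.png

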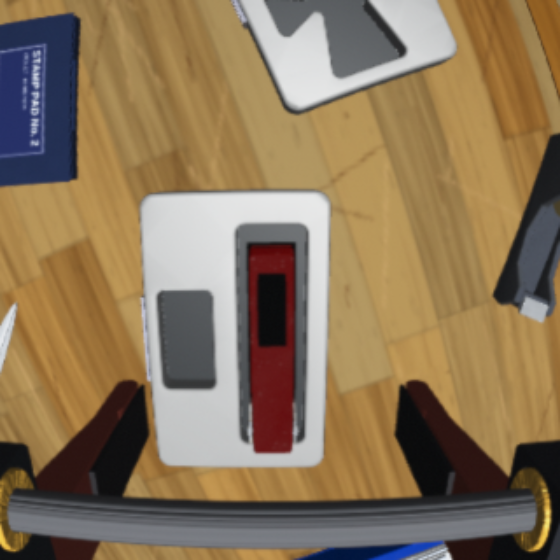

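The stapler sits well in the bay, clear all round. Next, a view of tray_well on the way.

>>> {"name": "apply_moves", "arguments": {"deltas": [[45, 7, -18, 0, -1], [90, 14, -36, 0, -1], [142, 21, -60, 0, -1], [142, 21, -60, 0, -1], [142, 21, -60, 0, -1]]}}

```text
clock: 12.45
tool_pos: [0.5614, -0.168, 0.2499]
ee_rot: [0.0, 0.815, 0.58, 0.0]
contact_force: [0.2, -0.5, -0.4]
width: 1.002
grip_force: 0.0
```

>>> {"name": "apply_moves", "arguments": {"deltas": [[0, 0, 0, 0, -1], [0, 0, 0, 0, -1], [0, 0, 0, 0, -1], [0, 0, 0, 0, -1], [0, 0, 0, 0, -1]]}}

```text
clock: 12.95
tool_pos: [0.56, -0.1706, 0.2495]
ee_rot: [-0.0, 0.816, 0.578, -0.0]
contact_force: [-0.4, -0.7, -0.4]
width: 1.0
grip_force: 0.0
```

Run:
```python
from h import *
c=snap("wrist","w7"); go(.6,.12,.2,15)
```

```text
shift [287.2 -58.8  49.6] roll -34.4 now [ 0.5601 -0.1704  0.2496] closeang -19.4 j7 0.23
```

View pics/w7.png

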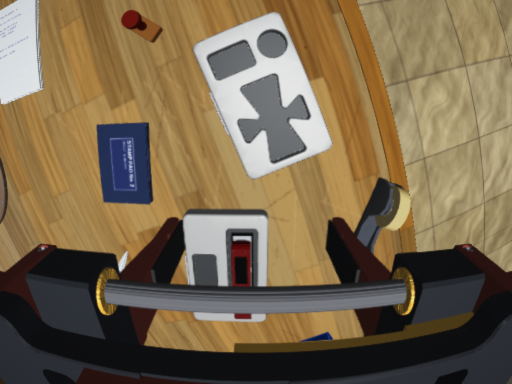

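View 7: slot (232,60), round well (272,43) and nest (273,118) are all visible.

Run:
```python
from h import *
t=pickle.load(open("d0.pkl","rb"))["top"]; c=load("w7")
def ctr(c,u,v,win):
    m=dark(c,u,v,win); k=cv2.fitEllipse if 0 else cv2.minAreaRect
    r=k(np.argwhere(m)[:,::-1].astype(np.float32)); B=cv2.boxPoints(r); P=np.array([onz(c,*q,.024)[:2] for q in B])
    return onz(c,*cen(m)[:2],.024)[:2],P.mean(0).round(4),[round(1e3*np.linalg.norm(P[i]-P[i-1]),1) for i in(1,2)],[round(np.degrees(np.arctan2(*(P[i]-P[i-1])[::-1])),1) for i in(1,2)]
L={"slot":(-.021,.059),"well":(.036,.059),"nest":(0,-.034)}
def est(W):
    A=np.array([L[k] for k in W]); B=np.array([W[k] for k in W]); a=A-A.mean(0); b=B-B.mean(0)
    th=np.arctan2((a[:,0]*b[:,1]-a[:,1]*b[:,0]).sum(),(a*b).sum()); R=np.array([[np.cos(th),-np.sin(th)],[np.sin(th),np.cos(th)]])
    o=B.mean(0)-R@A.mean(0); return o.round(4),np.degrees(th).round(2),((o+A@R.T-B)*1e3).round(1).tolist(),{k:(o+R@np.array(L[k])).round(4) for k in L}
for n,c,ps in(("w7",c,((232,60,40),(272,43,20),(273,118,60))),("top",t,((267,187,12),(265,169,9),(297,178,30)))):
    W={}
    for k,p in zip(L,ps): r=ctr(c,*p); print(n,k,*r); W[k]=r[0]
    print(est(W))
# rim height: same point seen in w7, top and w3
for k,p,q in(("slot",(232,60,40),(267,187,12)),("well",(272,43,20),(265,169,9)),("nest",(273,118,60),(297,178,30))):
    print("height",k,tri([(load("w7"),)+cen(dark(load("w7"),*p))[:2],(t,)+cen(dark(t,*q))[:2]]))
```

```text
w7 slot [ 0.5746 -0.034 ] [ 0.5746 -0.0336] [np.float64(57.1), np.float64(38.2)] [np.float64(3.3), np.float64(-87.2)]
w7 well [ 0.6311 -0.0306] [ 0.6315 -0.0304] [np.float64(38.5), np.float64(38.1)] [np.float64(-18.3), np.float64(-109.6)]
w7 nest [ 0.6004 -0.1245] [ 0.6008 -0.1247] [np.float64(91.6), np.float64(111.0)] [np.float64(2.9), np.float64(-86.4)]
(array([ 0.5986, -0.0913]), np.float64(3.17), [[-0.2, 0.5], [0.2, 0.2], [0.1, -0.7]], {'slot': array([ 0.5744, -0.0335]), 'well': array([ 0.6313, -0.0304]), 'nest': array([ 0.6005, -0.1252])})
top slot [ 0.577  -0.0329] [ 0.5772 -0.0329] [np.float64(38.6), np.float64(57.5)] [np.float64(-85.8), np.float64(-176.9)]
top well [ 0.6345 -0.0292] [ 0.634  -0.0296] [np.float64(36.3), np.float64(37.5)] [np.float64(-93.2), np.float64(176.2)]
top nest [ 0.6035 -0.1249] [ 0.6036 -0.1248] [np.float64(112.5), np.float64(94.0)] [np.float64(-85.8), np.float64(-178.4)]
(array([ 0.6016, -0.0906]), np.float64(3.33), [[0.2, 0.0], [-0.4, -0.4], [0.1, 0.4]], {'slot': array([ 0.5772, -0.0329]), 'well': array([ 0.6341, -0.0296]), 'nest': array([ 0.6036, -0.1245])})
height slot (array([ 0.5754, -0.0337,  0.0275]), [np.float64(1.2), np.float64(1.2)])
height well (array([ 0.6321, -0.0301,  0.0274]), [np.float64(1.7), np.float64(1.7)])
height nest (array([ 0.5999, -0.1232,  0.0379]), [np.float64(0.2), np.float64(0.2)])
```

>>> {"name": "apply_moves", "arguments": {"deltas": [[46, -9, 5, 0, -1], [92, -17, 10, 0, -1], [138, -26, 15, 0, -1], [184, -34, 20, 0, -1], [230, -43, 25, 0, -1]]}}

```text
clock: 13.5
tool_pos: [0.5961, 0.0631, 0.2246]
ee_rot: [-0.0, 0.816, 0.578, 0.0]
contact_force: [0.7, 0.6, 1.1]
width: 0.995
grip_force: 0.0
```

>>> {"name": "apply_moves", "arguments": {"deltas": [[46, -9, 5, -8, -1], [92, -17, 10, -16, -1], [122, -23, 15, -24, -1], [122, -23, 15, -32, -1], [122, -23, 15, -40, -1]]}}

```text
clock: 14.0
tool_pos: [0.6144, 0.1856, 0.2089]
ee_rot: [-0.0, 0.565, 0.825, -0.001]
contact_force: [-0.8, -0.9, -0.1]
width: 0.999
grip_force: 0.0
```

>>> {"name": "apply_moves", "arguments": {"deltas": [[0, 0, 0, -8, -1], [0, 0, 0, -13, -1], [0, 0, 0, -13, -1], [0, 0, 0, -13, -1], [0, 0, 0, -13, -1]]}}

```text
clock: 14.5
tool_pos: [0.6147, 0.1839, 0.2096]
ee_rot: [-0.0, 0.473, 0.881, -0.0]
contact_force: [0.3, -0.4, 0.3]
width: 0.997
grip_force: 0.0
```

Run:
```python
from h import *
c=snap("wrist","w8"); print(c["state"]["clock"]); go(.6143,.1838,.031,34)
q=c["img"][60:320,100:420,::-1]; cv2.imwrite("pics/w8c.png",cv2.resize(q,(640,520)))
```

```text
14.5
shift [ 1.000e-01 -4.000e-01  1.786e+02] roll -0.4 now [0.6147 0.184  0.2096] closeang 33.6 j7 0.49
```

View pics/w8c.png

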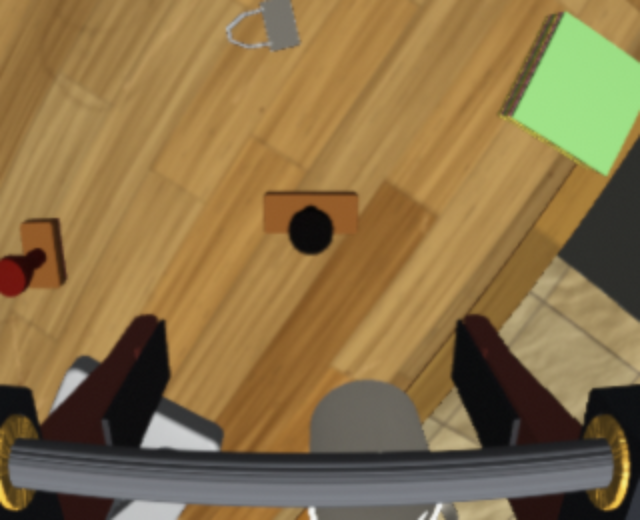

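Stamp is square to the fingers and centred. Descending.

>>> {"name": "apply_moves", "arguments": {"deltas": [[0, 0, 40, 0, -1], [0, 0, 85, 0, -1], [0, 0, 130, 0, -1], [0, 0, 165, 0, -1], [0, 0, 178, 0, -1]]}}

```text
clock: 15.05
tool_pos: [0.6124, 0.1836, 0.028]
ee_rot: [-0.002, 0.472, 0.881, -0.002]
contact_force: [0.1, 0.4, 0.0]
width: 1.0
grip_force: 0.0
```

>>> {"name": "apply_moves", "arguments": {"deltas": [[0, 0, 0, 0, 1], [0, 0, 0, 0, 1], [0, 0, 0, 0, 1], [0, 0, 0, 0, 1], [0, 0, 0, 0, 1]]}}

```text
clock: 15.55
tool_pos: [0.6153, 0.1844, 0.0329]
ee_rot: [0.001, 0.472, 0.882, 0.001]
contact_force: [-1.0, 0.4, -1.1]
width: 0.585
grip_force: 0.0
```

>>> {"name": "apply_moves", "arguments": {"deltas": [[0, 0, 0, 0, 1], [0, 0, 0, 0, 1], [0, 0, 0, 0, 1], [0, 0, 0, 0, 1], [0, 0, 0, 0, 1]]}}

```text
clock: 16.05
tool_pos: [0.6147, 0.184, 0.0317]
ee_rot: [-0.0, 0.472, 0.882, -0.0]
contact_force: [-0.4, -0.3, 1.0]
width: 0.264
grip_force: 25.0
```

Run:
```python
from h import *
s=manip.get_state(); print(s["width"]*88,s["grip_force"],s["contact_force"]); go(.4274,-.3105,.15,70.5)
```

```text
23.233157759891636 25.000158808761626 [-0.39348468 -0.2885506   0.96048405]
shift [-307.9 -429.9 -118.3] roll -36.9 now [0.6147 0.184  0.0317] closeang 33.6 j7 0.59
```

>>> {"name": "apply_moves", "arguments": {"deltas": [[0, 0, -25, 0, 1], [0, 0, -60, 0, 1], [0, 0, -100, 0, 1], [0, 0, -135, 0, 1], [-20, -28, -138, 0, 1]]}}

```text
clock: 16.55
tool_pos: [0.6054, 0.1567, 0.1738]
ee_rot: [0.002, 0.469, 0.883, 0.004]
contact_force: [1.3, -1.0, -1.0]
width: 0.269
grip_force: 25.0
```

>>> {"name": "apply_moves", "arguments": {"deltas": [[-29, -40, 0, 0, 1], [-58, -80, 0, 0, 1], [-87, -120, 0, 0, 1], [-116, -160, 0, 0, 1], [-145, -200, 0, 0, 1]]}}

```text
clock: 17.05
tool_pos: [0.5153, -0.0813, 0.1697]
ee_rot: [0.0, 0.472, 0.882, 0.0]
contact_force: [0.7, -0.8, -0.9]
width: 0.263
grip_force: 25.0
```

>>> {"name": "apply_moves", "arguments": {"deltas": [[-29, -40, 0, -7, 1], [-58, -80, 0, -14, 1], [-87, -120, 0, -21, 1], [-116, -160, 0, -28, 1], [-143, -202, 0, -35, 1]]}}

```text
clock: 17.55
tool_pos: [0.4267, -0.3123, 0.1698]
ee_rot: [0.0, 0.183, 0.983, 0.0]
contact_force: [1.0, -1.2, -1.4]
width: 0.268
grip_force: 25.0
```

>>> {"name": "apply_moves", "arguments": {"deltas": [[0, 0, 0, -2, 1], [0, 0, 0, -2, 1], [0, 0, 0, -2, 1], [0, 0, 0, -2, 1], [0, 0, 0, -2, 1]]}}

```text
clock: 18.05
tool_pos: [0.4282, -0.3093, 0.1695]
ee_rot: [-0.0, 0.167, 0.986, 0.0]
contact_force: [0.9, -0.4, -0.6]
width: 0.266
grip_force: 25.0
```

Run:
```python
from h import *
c=snap("wrist","w9"); s=c["state"]; print(s["clock"],s["width"],s["joint_pos"].round(2)); go(.4274,-.3105,.0377,70.5)
q=c["img"][:320,100:420,::-1]; cv2.imwrite("pics/w9c.png",cv2.resize(q,(560,560)))
```

```text
18.05 0.26589171965835634 [ 0.05  0.34  0.61  1.92 -0.23  0.95  2.  ]
shift [  0.3  -1.2 131.9] roll 0.3 now [ 0.4281 -0.3095  0.1696] closeang 70.8 j7 2.0
```

View pics/w9c.png

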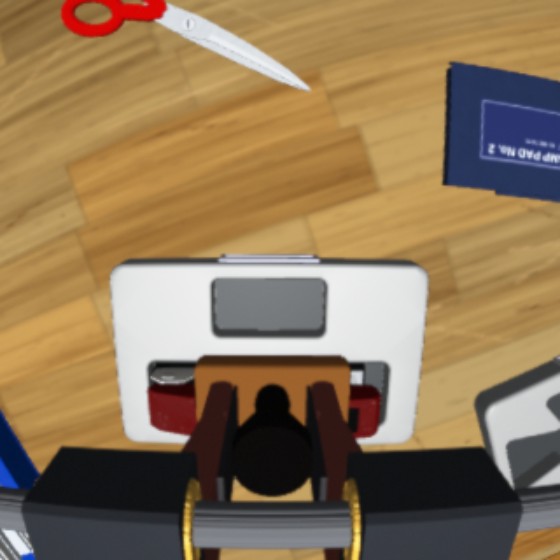

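The stamp is parallel to the slot, which needs about -1.5 mm in tool y. Only one picture view remains, so I'll check the rest by numbers.

Run:
```python
from h import *
c=load("w9"); s=c["state"]; R=rot(s); T=s["tool_pos"]
m=dark(c,254,175,35); B=cv2.boxPoints(cv2.minAreaRect(np.argwhere(m)[:,::-1].astype(np.float32))); print(cen(m))
P=np.array([R.T@(onz(c,*q,.024)-T)*1e3 for q in B]); print("slot corners",P[:,:2].round(1).tolist(),P.mean(0).round(1))
# block front top edge seen at crop (197..348,357), back-projected at block top z
for u,v in((195,357),(350,357)): print("block",(R.T@(onz(c,100+u/1.75,v/1.75*320/320,.156)-T)*1e3).round(1)[:2])
```

```text
(np.float64(253.4119782214156), np.float64(175.43829401088928), 2204)
slot corners [[19.0, -35.6], [19.0, 32.8], [-17.4, 33.9], [-17.4, -36.8]] [  0.8  -1.4 145.5]
block [ 15.9 -27.3]
block [16.  28.4]
```

>>> {"name": "apply_moves", "arguments": {"deltas": [[0.5, -1.5, 30, 0, 1], [0.5, -1.5, 65, 0, 1], [0.5, -1.5, 95, 0, 1], [0.5, -1.5, 115, 0, 1], [0.5, -1.5, 124, 0, 1]]}}

```text
clock: 18.6
tool_pos: [0.4259, -0.3107, 0.0438]
ee_rot: [-0.001, 0.168, 0.986, 0.0]
contact_force: [-0.3, 0.4, -0.4]
width: 0.266
grip_force: 25.0
```

>>> {"name": "apply_moves", "arguments": {"deltas": [[0, 0, 4, 0, 1], [0, 0, 7, 0, 1], [0, 0, 8, 0, 1], [0, 0, 8.5, 0, 1], [0, 0, 8.5, 0, 1]]}}

```text
clock: 19.1
tool_pos: [0.4268, -0.3121, 0.0377]
ee_rot: [0.001, 0.168, 0.986, -0.0]
contact_force: [0.6, 0.2, -0.1]
width: 0.264
grip_force: 25.0
```

>>> {"name": "apply_moves", "arguments": {"deltas": [[0, 0, 0.5, 0, 1], [0, 0, 1, 0, 1], [0, 0, 1.5, 0, 1], [0, 0, 1.5, 0, 1], [0, 0, 1.5, 0, 1]]}}

```text
clock: 19.6
tool_pos: [0.4275, -0.3123, 0.0375]
ee_rot: [0.001, 0.168, 0.986, 0.0]
contact_force: [-2.1, 3.9, 17.4]
width: 0.263
grip_force: 25.0
```

Seated (floor felt at 0.0375, 5.8 mm above the pick). Releasing and going to the glue stick.

>>> {"name": "apply_moves", "arguments": {"deltas": [[0, 0, -1, 0, -1], [0, 0, -1, 0, -1], [0, 0, -1, 0, -1], [0, 0, -1, 0, -1], [0, 0, -1, 0, -1]]}}

```text
clock: 20.1
tool_pos: [0.4263, -0.3118, 0.0364]
ee_rot: [-0.0, 0.168, 0.986, 0.0]
contact_force: [0.4, 0.6, 0.3]
width: 0.679
grip_force: 0.0
```

>>> {"name": "apply_moves", "arguments": {"deltas": [[0, 0, -5, 0, -1], [0, 0, -40, 0, -1], [0, 0, -85, 0, -1], [0, 0, -130, 0, -1], [0, 0, -165, 0, -1]]}}

```text
clock: 20.6
tool_pos: [0.4264, -0.3124, 0.2044]
ee_rot: [0.001, 0.168, 0.986, -0.0]
contact_force: [0.6, 0.3, -0.5]
width: 1.0
grip_force: 0.0
```

>>> {"name": "apply_moves", "arguments": {"deltas": [[12, 43, 0, 0, -1], [24, 86, 0, 0, -1], [36, 129, 0, 0, -1], [48, 172, 0, 0, -1], [60, 215, 0, 0, -1]]}}

```text
clock: 21.1
tool_pos: [0.4408, -0.0876, 0.2021]
ee_rot: [0.0, 0.168, 0.986, 0.0]
contact_force: [0.4, -0.1, 0.7]
width: 1.004
grip_force: 0.0
```

>>> {"name": "apply_moves", "arguments": {"deltas": [[12, 43, 0, 0, -1], [22, 87, 0, 0, -1], [50, 126, 0, 0, -1], [78, 165, 0, 0, -1], [106, 204, 0, 0, -1]]}}

```text
clock: 21.6
tool_pos: [0.4079, 0.1399, 0.2021]
ee_rot: [0.0, 0.168, 0.986, 0.0]
contact_force: [2.2, -0.2, 0.7]
width: 0.999
grip_force: 0.0
```

>>> {"name": "apply_moves", "arguments": {"deltas": [[28, 39, 0, 0, -1], [56, 78, 0, 0, -1], [84, 117, 0, 0, -1], [112, 156, 0, 0, -1], [112, 156, 0, 0, -1]]}}

```text
clock: 22.1
tool_pos: [0.3519, 0.3287, 0.2018]
ee_rot: [-0.0, 0.164, 0.986, 0.001]
contact_force: [0.7, -0.9, -0.8]
width: 1.0
grip_force: 0.0
```

>>> {"name": "apply_moves", "arguments": {"deltas": [[0, 0, 0, 0, -1], [0, 0, 0, 0, -1], [0, 0, 0, 0, -1], [0, 0, 0, 0, -1], [0, 0, 0, 0, -1]]}}

```text
clock: 22.6
tool_pos: [0.3551, 0.322, 0.2018]
ee_rot: [0.0, 0.169, 0.986, 0.0]
contact_force: [0.8, -0.0, 0.2]
width: 1.003
grip_force: 0.0
```

Run:
```python
from h import *
c=snap("wrist","w10"); s=c["state"]; print(s["clock"],s["joint_pos"].round(2)); go(.3553,.3226,.041)
u,v=proj(c,[.3553,.3226,.08])[0]; m=comp(c,u,v,*BLUE,win=40); print(u,v,cen(m),cv2.minAreaRect(np.argwhere(m)[:,::-1].astype(np.float32)))
a=load("w1"); d=load("w4"); o=[(q,)+cen(comp(q,*p,*BLUE,win=30))[:2] for q,p in((a,(253,90)),(d,(236,45)),(c,(u,v)))]; print(tri(o))
def cyl(x,y): t=np.linspace(0,2*np.pi,40); return np.vstack([np.c_[x+.013*np.cos(t),y+.013*np.sin(t),np.full(40,z)] for z in(.06,.086)])
print("fit",[ (q[0].round(4),round(q[1],3)) for q in [fit([(e[0],comp(*e,*BLUE,win=30))],lambda p:cyl(*p),[.3553,.3226],[.004,.004]) for e in o]])
```

```text
22.6 [-0.98  0.18  0.16  1.97 -0.04  0.99  0.43]
shift [-1.000e-01  4.000e-01  1.608e+02] roll 0 now [0.355  0.3222 0.2018] closeang 70.6 j7 0.43
255.40733883057254 182.3999997372992 (np.float64(255.5), np.float64(180.89322033898304), 590) ((255.91180419921875, 180.85293579101562), (24.98116683959961, 28.861740112304688), 14.03624439239502)
(array([0.355 , 0.3229, 0.0754]), [np.float64(0.3), np.float64(0.2), np.float64(0.1)])
fit [(array([0.3555, 0.3226]), np.float64(0.172)), (array([0.3552, 0.3229]), np.float64(0.157)), (array([0.3542, 0.3226]), np.float64(0.145))]
```

Glue stick is centred. Descending and grasping.

>>> {"name": "apply_moves", "arguments": {"deltas": [[0, 0, 40, 0, -1], [0, 0, 80, 0, -1], [0, 0, 120, 0, -1], [0, 0, 150, 0, -1], [0, 0, 161, 0, -1]]}}

```text
clock: 23.15
tool_pos: [0.3536, 0.3213, 0.0382]
ee_rot: [-0.001, 0.168, 0.986, -0.002]
contact_force: [0.4, 0.5, 0.2]
width: 0.998
grip_force: 0.0
```

>>> {"name": "apply_moves", "arguments": {"deltas": [[0, 0, 0, 0, 1], [0, 0, 0, 0, 1], [0, 0, 0, 0, 1], [0, 0, 0, 0, 1], [0, 0, 0, 0, 1]]}}

```text
clock: 23.65
tool_pos: [0.355, 0.3233, 0.0416]
ee_rot: [0.0, 0.168, 0.986, 0.001]
contact_force: [-0.0, -0.2, 0.3]
width: 0.584
grip_force: 0.0
```

>>> {"name": "apply_moves", "arguments": {"deltas": [[0, 0, 0, 0, 1], [0, 0, 0, 0, 1], [0, 0, 0, 0, 1], [0, 0, 0, 0, 1], [0, 0, 0, 0, 1]]}}

```text
clock: 24.15
tool_pos: [0.3547, 0.3227, 0.0407]
ee_rot: [-0.0, 0.168, 0.986, -0.0]
contact_force: [0.9, -0.4, 1.3]
width: 0.29
grip_force: 25.0
```

Run:
```python
from h import *
s=manip.get_state(); print(s["width"]*88,s["grip_force"],s["contact_force"]); go(.6318,-.0302,.20,70.6)
```

```text
25.488612263437915 25.000144243240356 [ 0.87925679 -0.39604181  1.29775187]
shift [-378.4 -241.2 -159.3] roll 0.0 now [0.3547 0.3227 0.0407] closeang 70.6 j7 0.49
```

>>> {"name": "apply_moves", "arguments": {"deltas": [[0, 0, -25, 0, 1], [0, 0, -60, 0, 1], [0, 0, -100, 0, 1], [-10, -6, -130, 0, 1], [-40, -26, -130, 0, 1]]}}

```text
clock: 24.65
tool_pos: [0.3843, 0.2887, 0.1745]
ee_rot: [0.002, 0.165, 0.986, 0.003]
contact_force: [-0.2, 0.5, -0.7]
width: 0.282
grip_force: 25.0
```

>>> {"name": "apply_moves", "arguments": {"deltas": [[-40, -26, 0, 0, 1], [-80, -51, 0, 0, 1], [-120, -77, 0, 0, 1], [-160, -102, 0, 0, 1], [-200, -128, 0, 0, 1]]}}

```text
clock: 25.15
tool_pos: [0.5309, 0.0964, 0.1707]
ee_rot: [0.0, 0.168, 0.986, 0.0]
contact_force: [1.3, 1.3, -1.0]
width: 0.287
grip_force: 25.0
```

>>> {"name": "apply_moves", "arguments": {"deltas": [[-40, -26, 0, 0, 1], [-80, -51, 0, 0, 1], [-120, -77, 0, 0, 1], [-138, -87, 0, 0, 1], [-138, -87, 0, 0, 1]]}}

```text
clock: 25.65
tool_pos: [0.6325, -0.034, 0.17]
ee_rot: [0.0, 0.171, 0.985, -0.001]
contact_force: [0.4, -0.1, -0.4]
width: 0.287
grip_force: 25.0
```

>>> {"name": "apply_moves", "arguments": {"deltas": [[0, 0, 0, 0, 1], [0, 0, 0, 0, 1], [0, 0, 0, 0, 1], [0, 0, 0, 0, 1], [0, 0, 0, 0, 1]]}}

```text
clock: 26.15
tool_pos: [0.6313, -0.0291, 0.1709]
ee_rot: [0.0, 0.168, 0.986, 0.0]
contact_force: [-0.6, -0.5, -0.7]
width: 0.284
grip_force: 25.0
```

```bash
cat >> h.py <<'E'
L={"slot":(-.021,.059),"well":(.036,.059),"nest":(0,-.034)}
def est(W):
    A=np.array([L[k] for k in W]); B=np.array([W[k] for k in W]); a=A-A.mean(0); b=B-B.mean(0)
    th=np.arctan2((a[:,0]*b[:,1]-a[:,1]*b[:,0]).sum(),(a*b).sum()); R=np.array([[np.cos(th),-np.sin(th)],[np.sin(th),np.cos(th)]])
    o=B.mean(0)-R@A.mean(0); return o.round(4),np.degrees(th).round(2),((o+A@R.T-B)*1e3).round(1).tolist(),{k:(o+R@np.array(L[k])).round(4) for k in L}
def pocket(c,xy,win=40):
    u,v=proj(c,[*xy,.024])[0]; m=dark(c,u,v,win); B=cv2.boxPoints(cv2.minAreaRect(np.argwhere(m)[:,::-1].astype(np.float32)))
    P=np.array([onz(c,*q,.024)[:2] for q in B]); return onz(c,*cen(m)[:2],.024)[:2],P.mean(0).round(4),[round(1e3*np.linalg.norm(P[i]-P[i-1]),1) for i in(1,2)],(round(u),round(v))
E
python3 - <<'E'
from h import *
c=snap("wrist","w11"); s=c["state"]; print(s["clock"],s["width"],s["joint_pos"].round(2)); go(.6318,-.0302,.0467)
print(proj(c,[[.6318,-.0302,.024],[.575,-.0335,.024],[.6005,-.125,.024]]).round())
print("slot",pocket(c,(.575,-.0335),35)); print("nest",pocket(c,(.6005,-.125),60))
E
```

```text
26.15 0.2843426961224066 [-0.28  0.48  0.36  1.66 -0.19  1.04  1.37]
shift [ -0.7  -0.7 124.1] roll 0 now [ 0.6314 -0.0293  0.1708] closeang 70.7 j7 1.37
[[254. 177.]
 [233. 128.]
 [164. 179.]]
slot (array([ 0.5741, -0.0334]), array([ 0.5742, -0.0336]), [np.float64(37.6), np.float64(56.7)], (233, 128))
nest (array([ 0.5997, -0.1211]), array([ 0.6003, -0.1251]), [np.float64(109.0), np.float64(89.3)], (164, 179))
```

Confirms the tray_well pose; the well is at (0.6313, -0.0304). Lowering.

>>> {"name": "apply_moves", "arguments": {"deltas": [[0, -1, 30, 0, 1], [0, -1, 65, 0, 1], [0, -1, 92, 0, 1], [0, -1, 108, 0, 1], [0, -1, 116, 0, 1]]}}

```text
clock: 26.7
tool_pos: [0.6305, -0.0307, 0.0533]
ee_rot: [-0.001, 0.168, 0.986, -0.0]
contact_force: [-0.0, 0.0, 0.0]
width: 0.285
grip_force: 25.0
```

>>> {"name": "apply_moves", "arguments": {"deltas": [[0, 0, 4, 0, 1], [0, 0, 7, 0, 1], [0, 0, 8.5, 0, 1], [0, 0, 9, 0, 1], [0, 0, 9, 0, 1]]}}

```text
clock: 27.2
tool_pos: [0.6319, -0.0309, 0.0467]
ee_rot: [0.001, 0.168, 0.986, 0.0]
contact_force: [0.0, 0.6, 5.2]
width: 0.285
grip_force: 25.0
```

>>> {"name": "apply_moves", "arguments": {"deltas": [[0, 0, -0.5, 0, -1], [0, 0, -0.5, 0, -1], [0, 0, -0.5, 0, -1], [0, 0, -0.5, 0, -1], [0, 0, -0.5, 0, -1]]}}

```text
clock: 27.7
tool_pos: [0.631, -0.0308, 0.046]
ee_rot: [-0.0, 0.168, 0.986, -0.0]
contact_force: [0.6, -0.4, -0.2]
width: 0.708
grip_force: 0.0
```

>>> {"name": "apply_moves", "arguments": {"deltas": [[0, 0, -5, 0, -1], [0, 0, -40, 0, -1], [0, 0, -85, 0, -1], [0, 0, -130, 0, -1], [0, 0, -160, 0, -1]]}}

```text
clock: 28.2
tool_pos: [0.632, -0.0312, 0.21]
ee_rot: [0.002, 0.168, 0.986, 0.0]
contact_force: [0.6, 0.0, -0.5]
width: 1.001
grip_force: 0.0
```

>>> {"name": "apply_moves", "arguments": {"deltas": [[27, 37, 0, 0, -1], [54, 74, 0, 0, -1], [81, 111, 0, 0, -1], [108, 148, 0, 0, -1], [135, 185, 0, 0, -1]]}}

```text
clock: 28.7
tool_pos: [0.5643, 0.19, 0.2067]
ee_rot: [0.0, 0.168, 0.986, 0.0]
contact_force: [0.0, 0.2, 0.6]
width: 1.001
grip_force: 0.0
```

>>> {"name": "apply_moves", "arguments": {"deltas": [[27, 37, 0, 0, -1], [54, 74, 0, 1, -1], [81, 111, 0, 2, -1], [106, 148, 0, 3, -1], [106, 148, 0, 3, -1]]}}

```text
clock: 29.2
tool_pos: [0.5101, 0.3711, 0.2059]
ee_rot: [-0.001, 0.189, 0.982, 0.001]
contact_force: [-0.3, 1.0, -0.3]
width: 0.999
grip_force: 0.0
```

>>> {"name": "apply_moves", "arguments": {"deltas": [[0, 0, 0, 0, -1], [0, 0, 0, 0, -1], [0, 0, 0, 0, -1], [0, 0, 0, 0, -1], [0, 0, 0, 0, -1]]}}

```text
clock: 29.7
tool_pos: [0.5146, 0.3623, 0.2063]
ee_rot: [0.0, 0.195, 0.981, 0.0]
contact_force: [1.0, -0.1, 0.3]
width: 1.0
grip_force: 0.0
```

Run:
```python
from h import *
c=snap("wrist","w12"); s=c["state"]; print(s["clock"],s["joint_pos"].round(2)); R=rot(s);T=s["tool_pos"]
u,v=proj(c,[.515,.363,.01])[0]; m=comp(c,u,v,*BLUE,win=80); r=cv2.minAreaRect(np.argwhere(m)[:,::-1].astype(np.float32)); B=cv2.boxPoints(r); print(u,v,cen(m),r)
P=np.array([onz(c,*q,.012)[:2] for q in B]); print(P.mean(0).round(4),[round(1e3*np.linalg.norm(P[i]-P[i-1]),1) for i in(1,2)],[round(np.degrees(np.arctan2(*(P[i]-P[i-1])[::-1])),1) for i in(1,2)])
a=load("w1");d=load("w4")
def oval(n=24,h=.016):
    t=np.linspace(-1,1,n); w=.0195*(1-np.abs(t)**2)
    return np.vstack([np.c_[s*w,t*.046,np.full(n,z)] for s in(-1,1) for z in(0.003,h)])
V=[(c,m),(a,comp(a,345,148,*BLUE,win=40)),(d,comp(d,370,90,*BLUE,win=45))]
for q in(V[:1],V):
    p,e=fit(q,lambda p:place(oval(h=p[3]),*p[:3]),[.515,.363,1.18,.016],[.005,.005,.05,.004]); print(p.round(4),np.degrees(p[2]).round(1),round(e,3))
go(p[0],p[1],.006,np.degrees(p[2]))
cv2.imwrite("pics/w12c.png",cv2.resize(c["img"][60:320,100:420,::-1],(640,520)))
```

```text
29.7 [-0.89  0.44  0.28  1.62 -0.13  1.1   0.6 ]
255.4827870488257 166.31761361540143 (np.float64(256.03837953091687), np.float64(166.40796019900498), 1407) ((256.0, 168.0), (70.0, 30.0), 90.0)
[0.5179 0.3625] [np.float64(35.9), np.float64(88.6)] [np.float64(67.6), np.float64(-21.7)]
[0.5147 0.3638 1.19   0.0184] 68.2 0.077
[0.5154 0.3635 1.1863 0.0148] 68.0 0.083
shift [ -0.5   1.2 200.3] roll -0.4 now [0.5144 0.3625 0.2063] closeang 67.6 j7 0.6
```

Roller fitted at (0.515, 0.3635), closing line 68°. Descending gently.

>>> {"name": "apply_moves", "arguments": {"deltas": [[-0.5, 1, 45, -0.4, -1], [-0.5, 1, 90, -0.4, -1], [-0.5, 1, 135, -0.4, -1], [-0.5, 1, 170, -0.4, -1], [-0.5, 1, 190, -0.4, -1]], "squeeze": 15}}

```text
clock: 30.25
tool_pos: [0.5135, 0.3627, 0.0129]
ee_rot: [-0.001, 0.19, 0.982, -0.002]
contact_force: [-1.2, -0.7, 0.3]
width: 0.996
grip_force: 0.0
```

>>> {"name": "apply_moves", "arguments": {"deltas": [[0, 0, 4, 0, -1], [0, 0, 8, 0, -1], [0, 0, 11, 0, -1], [0, 0, 12, 0, -1], [0, 0, 12, 0, -1]]}}

```text
clock: 30.75
tool_pos: [0.5154, 0.3643, 0.0051]
ee_rot: [0.0, 0.19, 0.982, 0.001]
contact_force: [0.5, -0.3, 0.2]
width: 1.0
grip_force: 0.0
```

>>> {"name": "apply_moves", "arguments": {"deltas": [[0, 0, 0, 0, 1], [0, 0, 0, 0, 1], [0, 0, 0, 0, 1], [0, 0, 0, 0, 1], [0, 0, 0, 0, 1]]}}

```text
clock: 31.25
tool_pos: [0.5149, 0.364, 0.0042]
ee_rot: [0.0, 0.19, 0.982, 0.0]
contact_force: [-0.4, -0.2, -0.4]
width: 0.586
grip_force: 0.0
```

>>> {"name": "apply_moves", "arguments": {"deltas": [[0, 0, 0, 0, 1], [0, 0, 0, 0, 1], [0, 0, 0, 0, 1], [0, 0, 0, 0, 1], [0, 0, 0, 0, 1]]}}

```text
clock: 31.75
tool_pos: [0.5149, 0.364, 0.0041]
ee_rot: [-0.0, 0.19, 0.982, 0.0]
contact_force: [-0.1, 0.4, -1.2]
width: 0.428
grip_force: 15.0
```

Run:
```python
from h import *
s=manip.get_state(); print(s["width"]*88,s["grip_force"],s["contact_force"]); go(.6003,-.1253,.15,3.2)
```

```text
37.68473819602436 14.981384276325116 [-0.1299963   0.3639581  -1.22211991]
shift [-262.1 -421.9 -145.9] roll 64.9 now [0.5149 0.364  0.0041] closeang 68.1 j7 0.66
```

>>> {"name": "apply_moves", "arguments": {"deltas": [[0, 0, -25, 0, 1], [0, 0, -65, 0, 1], [0, 0, -105, 0, 1], [0, 0, -143, 0, 1], [-26, -42, -146, 0, 1]]}}

```text
clock: 32.25
tool_pos: [0.5235, 0.3238, 0.1552]
ee_rot: [0.002, 0.186, 0.983, 0.005]
contact_force: [1.1, -0.5, -1.0]
width: 0.427
grip_force: 15.0
```

>>> {"name": "apply_moves", "arguments": {"deltas": [[-26, -42, 0, 0, 1], [-52, -84, 0, 0, 1], [-78, -126, 0, 0, 1], [-104, -168, 0, 0, 1], [-130, -210, 0, 0, 1]]}}

```text
clock: 32.75
tool_pos: [0.5654, 0.07, 0.1504]
ee_rot: [0.0, 0.19, 0.982, 0.0]
contact_force: [0.7, 0.0, -1.2]
width: 0.434
grip_force: 15.0
```

>>> {"name": "apply_moves", "arguments": {"deltas": [[-26, -42, 0, 8, 1], [-52, -84, 0, 16, 1], [-78, -126, 0, 24, 1], [-104, -167, 0, 32, 1], [-104, -167, 0, 40, 1]]}}

```text
clock: 33.25
tool_pos: [0.5991, -0.1312, 0.1509]
ee_rot: [0.002, 0.521, 0.853, -0.002]
contact_force: [1.1, -0.3, 0.3]
width: 0.435
grip_force: 15.0
```

>>> {"name": "apply_moves", "arguments": {"deltas": [[0, 0, 0, 8, 1], [0, 0, 0, 16, 1], [0, 0, 0, 25, 1], [0, 0, 0, 25, 1], [0, 0, 0, 25, 1]]}}

```text
clock: 33.75
tool_pos: [0.5994, -0.1216, 0.15]
ee_rot: [-0.0, 0.686, 0.727, -0.0]
contact_force: [0.2, 0.3, 0.4]
width: 0.429
grip_force: 15.0
```

Run:
```python
from h import *
c=snap("wrist","w13"); s=c["state"]; print(s["clock"],s["width"]*88,s["joint_pos"].round(2)); go(.6003,-.1222,.0101,3.2)
print(proj(c,[[.6313,-.0304,.06],[.5742,-.0335,.024],[.6003,-.125,.024]]).round())
print("slot",pocket(c,(.575,-.0335),35))
q=c["img"][:320,100:420,::-1]; cv2.imwrite("pics/w13c.png",cv2.resize(q,(560,560)))
```

```text
33.75 37.77021039645679 [-0.33  0.52  0.64  1.74 -0.36  1.    0.5 ]
shift [ -0.6   0.9 140. ] roll 0.1 now [ 0.5994 -0.1217  0.1501] closeang 3.3 j7 0.5
[[300.  90.]
 [235.  90.]
 [256. 184.]]
slot (array([ 0.5746, -0.0339]), array([ 0.5742, -0.0332]), [np.float64(55.3), np.float64(37.8)], (236, 90))
```

View pics/w13c.png

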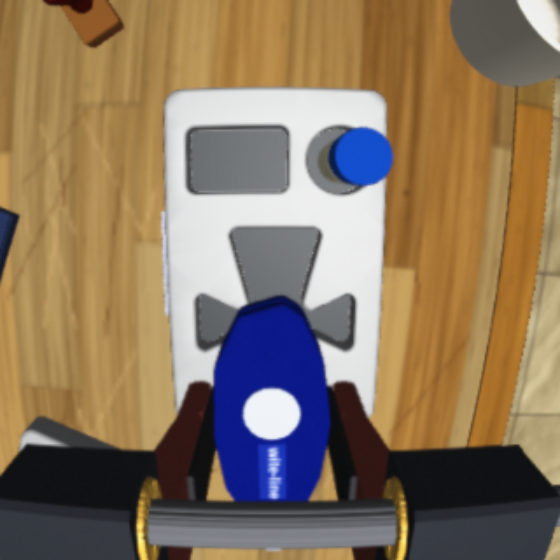

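The roller hangs above the nest with the glue stick standing in its well. The nest looks waisted near the scoops, so I'll measure that waist before lowering.

Run:
```python
from h import *
c=load("w7"); o=np.array([.5985,-.0915]); th=np.radians(3.2); R=np.array([[np.cos(th),-np.sin(th)],[np.sin(th),np.cos(th)]])
h=cv2.cvtColor(c["img"],cv2.COLOR_RGB2HSV)[...,2]
for yy in range(-95,26,5):
    xs=np.arange(-60,61,1.0); W=o+np.c_[xs,np.full(len(xs),yy)]/1e3@R.T
    uv=proj(c,np.c_[W,np.full(len(xs),.024)]).astype(np.float32)
    v=cv2.remap(h,uv[:,0].copy(),uv[:,1].copy(),cv2.INTER_LINEAR).ravel(); d=xs[v<150]; print(yy,(d.min(),d.max()) if len(d) else None, len(d))
```

```text
-95 None 0
-90 None 0
-85 (np.float64(-25.0), np.float64(26.0)) 52
-80 (np.float64(-24.0), np.float64(25.0)) 50
-75 (np.float64(-23.0), np.float64(24.0)) 48
-70 (np.float64(-22.0), np.float64(22.0)) 45
-65 (np.float64(-20.0), np.float64(21.0)) 42
-60 (np.float64(-19.0), np.float64(19.0)) 39
-55 (np.float64(-17.0), np.float64(18.0)) 36
-50 (np.float64(-44.0), np.float64(44.0)) 47
-45 (np.float64(-46.0), np.float64(46.0)) 69
-40 (np.float64(-46.0), np.float64(46.0)) 93
-35 (np.float64(-46.0), np.float64(46.0)) 93
-30 (np.float64(-46.0), np.float64(46.0)) 93
-25 (np.float64(-46.0), np.float64(46.0)) 83
-20 (np.float64(-45.0), np.float64(46.0)) 58
-15 (np.float64(-17.0), np.float64(18.0)) 36
-10 (np.float64(-18.0), np.float64(19.0)) 38
-5 (np.float64(-20.0), np.float64(20.0)) 41
0 (np.float64(-21.0), np.float64(21.0)) 43
5 (np.float64(-22.0), np.float64(23.0)) 46
10 (np.float64(-24.0), np.float64(24.0)) 49
15 (np.float64(-25.0), np.float64(25.0)) 51
20 (np.float64(-24.0), np.float64(24.0)) 49
25 None 0
```

Run:
```python
from h import *
c=load("w7"); o=np.array([.5985,-.0915]); th=np.radians(3.2); R=np.array([[np.cos(th),-np.sin(th)],[np.sin(th),np.cos(th)]])
h=cv2.cvtColor(c["img"],cv2.COLOR_RGB2HSV)[...,2]
for dy in range(-24,25,2):
    xs=np.arange(-50,51,1.0); W=o+np.c_[xs,np.full(len(xs),dy-34)]/1e3@R.T
    uv=proj(c,np.c_[W,np.full(len(xs),.024)]).astype(np.float32)
    v=cv2.remap(h,uv[:,0].copy(),uv[:,1].copy(),cv2.INTER_LINEAR).ravel(); print(f"{dy:4d}","".join("#" if q<150 else "." for q in v))
m=comp(load("w12"),256,166,*BLUE,win=80); c=load("w12"); s=c["state"]; Rt=rot(s)
y,x=np.nonzero(m)
P=np.array([(Rt.T@(onz(c,a,b,.012)-s["tool_pos"]))[:2]*1e3 for a,b in zip(x,y)])
for k in range(-52,53,4):
    q=P[abs(P[:,0]-k)<1.2,1]; print(k,(q.min().round(1),q.max().round(1)) if len(q) else None)
```

```text
-24 ...............................#######################################...............................
 -22 ................................#####################################................................
 -20 .................................####################################................................
 -18 .................................###################################.................................
 -16 ......#######.....................##################################.....................######......
 -14 .....############.................#################################..................############....
 -12 ....#################..............################################..............################....
 -10 ....#####################.........##################################.........####################....
  -8 ....#########################...######################################...########################....
  -6 ....#############################################################################################....
  -4 ....######################
[... 1844 characters left out ...]
3.5), np.float64(16.3))
-20 (np.float64(-13.5), np.float64(17.6))
-16 (np.float64(-14.8), np.float64(17.5))
-12 (np.float64(-15.9), np.float64(18.7))
-8 (np.float64(-15.9), np.float64(18.7))
-4 (np.float64(-17.0), np.float64(19.8))
0 (np.float64(-15.7), np.float64(19.8))
4 (np.float64(-15.8), np.float64(19.8))
8 (np.float64(-15.7), np.float64(19.7))
12 (np.float64(-15.7), np.float64(18.4))
16 (np.float64(-15.6), np.float64(18.4))
20 (np.float64(-15.6), np.float64(17.2))
24 (np.float64(-15.5), np.float64(17.1))
28 (np.float64(-13.1), np.float64(14.6))
32 (np.float64(-10.7), np.float64(13.4))
36 (np.float64(-9.4), np.float64(11.0))
40 (np.float64(-5.8), np.float64(9.8))
44 None
48 None
52 None
```

>>> {"name": "apply_moves", "arguments": {"deltas": [[-0.5, 1, 35, 0, 1], [-0.5, 1, 70, 0, 1], [-0.5, 1, 95, 0, 1], [-0.5, 1, 110, 0, 1], [-0.5, 1, 116, 0, 1]]}}

```text
clock: 34.3
tool_pos: [0.5998, -0.1222, 0.0329]
ee_rot: [-0.001, 0.687, 0.726, -0.0]
contact_force: [0.1, -0.0, 0.2]
width: 0.43
grip_force: 15.0
```

>>> {"name": "apply_moves", "arguments": {"deltas": [[0, 0, 2, 0, 1], [0, 0, 4, 0, 1], [0, 0, 6, 0, 1], [0, 0, 8, 0, 1], [0, 0, 10, 0, 1]]}}

```text
clock: 34.8
tool_pos: [0.6008, -0.1222, 0.0245]
ee_rot: [0.0, 0.688, 0.726, 0.0]
contact_force: [-0.4, -0.6, -0.2]
width: 0.431
grip_force: 15.0
```

Below the rim with no contact, so the waist doesn't block it. Continuing down.

>>> {"name": "apply_moves", "arguments": {"deltas": [[0, 0, 3, 0, 1], [0, 0, 6, 0, 1], [0, 0, 9, 0, 1], [0, 0, 11, 0, 1], [0, 0, 13, 0, 1]]}}

```text
clock: 35.3
tool_pos: [0.6004, -0.1224, 0.0109]
ee_rot: [-0.0, 0.688, 0.726, -0.0]
contact_force: [-0.1, 0.1, -0.4]
width: 0.429
grip_force: 15.0
```

>>> {"name": "apply_moves", "arguments": {"deltas": [[0, 0, 1, 0, 1], [0, 0, 1.5, 0, 1], [0, 0, 1.5, 0, 1], [0, 0, 1.5, 0, 1], [0, 0, 1.5, 0, 1]]}}

```text
clock: 35.8
tool_pos: [0.6004, -0.1223, 0.0101]
ee_rot: [-0.0, 0.688, 0.726, 0.0]
contact_force: [-1.9, 0.6, 5.3]
width: 0.433
grip_force: 15.0
```

Roller on the floor (TCP 0.0101). Opening only part way inside the scoops.

>>> {"name": "apply_moves", "arguments": {"deltas": [[0, 0, -0.5, 0, -0.22], [0, 0, -0.5, 0, -0.22], [0, 0, -0.5, 0, -0.22], [0, 0, -0.5, 0, -0.22], [0, 0, -0.5, 0, -0.22]], "squeeze": 25}}

```text
clock: 36.3
tool_pos: [0.6005, -0.1223, 0.01]
ee_rot: [-0.0, 0.688, 0.726, -0.0]
contact_force: [0.8, 0.2, 0.3]
width: 0.615
grip_force: 0.0
```

>>> {"name": "apply_moves", "arguments": {"deltas": [[0, 0, -4, 0, -0.22], [0, 0, -25, 0, -0.22], [0, 0, -65, 0, -0.22], [0, 0, -110, 0, -1], [0, 0, -158, 0, -1]]}}

```text
clock: 36.8
tool_pos: [0.5998, -0.1224, 0.1696]
ee_rot: [-0.0, 0.688, 0.726, -0.0]
contact_force: [1.1, 0.2, 0.2]
width: 0.751
grip_force: 0.0
```

>>> {"name": "apply_moves", "arguments": {"deltas": [[40, -23, 0, 0, -1], [80, -46, -5, -6, -1], [120, -70, -15, -14, -1], [160, -94, -25, -22, -1], [190, -112, -35, -30, -1]]}}

```text
clock: 37.3
tool_pos: [0.4767, 0.0636, 0.2037]
ee_rot: [-0.0, 0.474, 0.881, 0.0]
contact_force: [-0.0, 0.0, 0.3]
width: 0.995
grip_force: 0.0
```

>>> {"name": "apply_moves", "arguments": {"deltas": [[0, 0, 0, -1.7, -1], [0, 0, 0, -1.7, -1], [0, 0, 0, -1.7, -1], [0, 0, 0, -1.7, -1], [0, 0, 0, -1.7, -1]]}}

```text
clock: 37.8
tool_pos: [0.4788, 0.0603, 0.2028]
ee_rot: [-0.0, 0.465, 0.885, -0.0]
contact_force: [0.4, 1.0, -0.2]
width: 0.997
grip_force: 0.0
```

Run:
```python
from h import *
c=snap("wrist","w14"); s=c["state"]; print(s["clock"],s["width"]); go(.4772,.0611,.0317,35)
u,v=proj(c,[.4772,.0611,.058])[0]; m=comp(c,u,v,*RED,win=25); print(u,v,cen(m),cv2.minAreaRect(np.argwhere(m)[:,::-1].astype(np.float32)))
b=load("w2"); a=load("w1"); print(tri([(c,)+cen(m)[:2],(b,)+cen(comp(b,315,158,*RED,win=15))[:2],(a,)+cen(comp(a,199,271,*RED,win=15))[:2]]))
# wooden block: reddish-brown darker than the desk; print its edge directions
h=cv2.cvtColor(c["img"],cv2.COLOR_RGB2HSV); L0=proj(c,[.4772,.0611,.018])[0]; print("block px",L0,h[int(L0[1])-30:int(L0[1])+31:6,int(L0[0])].tolist())
```

```text
37.8 0.9970093729136091
shift [  1.4  -0.8 171.1] roll -0.4 now [0.4787 0.0605 0.2028] closeang 34.6 j7 0.51
254.66389701340225 175.0814897462545 (np.float64(254.75534441805226), np.float64(175.35154394299286), 421) ((254.70004272460938, 175.40000915527344), (22.807889938354492, 22.360679626464844), 63.43495178222656)
(array([0.4772, 0.0611, 0.0594]), [np.float64(0.1), np.float64(0.2), np.float64(0.2)])
block px [254.73971463 166.90213073] [[19, 126, 170], [19, 131, 162], [14, 187, 116], [14, 181, 149], [14, 184, 148], [2, 220, 103], [2, 220, 115], [2, 220, 115], [2, 221, 114], [19, 139, 160], [19, 134, 169]]
```

Run:
```python
from h import *
c=load("w14"); h=cv2.cvtColor(c["img"],cv2.COLOR_RGB2HSV); m=cv2.inRange(h,(0,165,60),(15,255,200)); w=np.zeros_like(m); cv2.circle(w,(255,167),45,255,-1); m&=w
n,l,st,_=cv2.connectedComponentsWithStats(m); i=1+st[1:,4].argmax(); B=cv2.boxPoints(cv2.minAreaRect(np.argwhere(l==i)[:,::-1].astype(np.float32)))
P=np.array([onz(c,*q,.016)[:2] for q in B]); print(st[i],B.round(1).tolist(),[round(1e3*np.linalg.norm(P[k]-P[k-1]),1) for k in(1,2)],[round(np.degrees(np.arctan2(*(P[k]-P[k-1])[::-1])),1) for k in(1,2)])
```

```text
[244 147  23  41 809] [[244.0, 147.0], [266.0, 147.0], [266.0, 187.0], [244.0, 187.0]] [np.float64(26.0), np.float64(49.2)] [np.float64(34.7), np.float64(-54.9)]
```

>>> {"name": "apply_moves", "arguments": {"deltas": [[1.5, -1, 45, 0, -1], [1.5, -1, 90, 0, -1], [1.5, -1, 130, 0, -1], [1.5, -1, 158, 0, -1], [1.5, -1, 168, 0, -1]]}}

```text
clock: 38.35
tool_pos: [0.4752, 0.0611, 0.0324]
ee_rot: [-0.001, 0.464, 0.886, -0.002]
contact_force: [0.0, -0.0, 1.0]
width: 0.999
grip_force: 0.0
```

>>> {"name": "apply_moves", "arguments": {"deltas": [[0, 0, 3, 0, 1], [0, 0, 3, 0, 1], [0, 0, 3, 0, 1], [0, 0, 3, 0, 1], [0, 0, 3, 0, 1]]}}

```text
clock: 38.85
tool_pos: [0.4774, 0.0624, 0.033]
ee_rot: [0.001, 0.464, 0.886, 0.001]
contact_force: [0.1, -0.1, 0.5]
width: 0.585
grip_force: 0.0
```

>>> {"name": "apply_moves", "arguments": {"deltas": [[0, 0, 0, 0, 1], [0, 0, 0, 0, 1], [0, 0, 0, 0, 1], [0, 0, 0, 0, 1], [0, 0, 0, 0, 1]]}}

```text
clock: 39.35
tool_pos: [0.477, 0.0622, 0.0322]
ee_rot: [0.0, 0.464, 0.886, 0.0]
contact_force: [-0.1, 0.1, 1.6]
width: 0.266
grip_force: 25.0
```

Run:
```python
from h import *
s=manip.get_state(); print(s["width"]*88,s["grip_force"],s["contact_force"]); go(.5743,-.0335,.17,93.2)
```

```text
23.444362187952308 25.000100281577033 [-0.14602387  0.07017225  1.64990619]
shift [-134.1   25.5 -137.8] roll -58.4 now [0.477  0.0622 0.0322] closeang 34.8 j7 0.71
```

Block edge at 34.7° and tool at 34.8°. Lifting and carrying it to the slot.

>>> {"name": "apply_moves", "arguments": {"deltas": [[0, 0, -25, 0, 1], [0, 0, -65, 0, 1], [0, 0, -105, 0, 1], [0, 0, -136, 0, 1], [0, 0, -138, 0, 1]]}}

```text
clock: 39.85
tool_pos: [0.4789, 0.0623, 0.1736]
ee_rot: [0.002, 0.464, 0.886, 0.002]
contact_force: [-0.1, -0.1, -0.5]
width: 0.262
grip_force: 25.0
```

>>> {"name": "apply_moves", "arguments": {"deltas": [[-40, 8, 0, -8, 1], [-80, 15, 0, -16, 1], [-115, 22, 0, -24, 1], [-134, 25.5, 0, -32, 1], [-134, 25.5, 0, -40, 1]]}}

```text
clock: 40.35
tool_pos: [0.575, -0.0365, 0.1686]
ee_rot: [-0.0, 0.132, 0.991, -0.001]
contact_force: [0.8, -0.6, -1.1]
width: 0.262
grip_force: 25.0
```

>>> {"name": "apply_moves", "arguments": {"deltas": [[0, 0, 0, -8, 1], [0, 0, 0, -16, 1], [0, 0, 0, -18.4, 1], [0, 0, 0, -18.4, 1], [0, 0, 0, -18.4, 1]]}}

```text
clock: 40.85
tool_pos: [0.5737, -0.0335, 0.1692]
ee_rot: [-0.001, -0.027, 1.0, 0.0]
contact_force: [0.0, -1.3, 0.5]
width: 0.264
grip_force: 25.0
```

Run:
```python
from h import *
c=snap("wrist","w15"); s=c["state"]; print(s["clock"],s["width"]*88,s["joint_pos"].round(2)); go(.5733,-.0336,.0382,93.2)
u,v=proj(c,[.5743,-.0335,.024])[0]; print(u,v); print(pocket(c,(.5743,-.0335),45))
# held block bounds (tool coords) at its mid height
h=cv2.cvtColor(c["img"],cv2.COLOR_RGB2HSV); m=cv2.inRange(h,(0,165,60),(15,255,200)); w=np.zeros_like(m); w[120:290,180:330]=1; m&=w*255
n,l,st,_=cv2.connectedComponentsWithStats(m); i=1+st[1:,4].argmax(); x,y,W,H=st[i,:4]; print(st[i]); R=rot(s)
for q in((x,y),(x+W-1,y)): print((R.T@(onz(c,*q,.155)-s["tool_pos"])*1e3).round(1))
```

```text
40.85 23.236188446473072 [-0.3   0.39  0.36  1.8  -0.16  0.98  1.75]
shift [ 4.000e-01 -1.000e-01  1.313e+02] roll -0.1 now [ 0.5738 -0.0334  0.1695] closeang 93.1 j7 1.75
254.46817757770268 177.0885983121488
(array([ 0.5663, -0.0341]), array([ 0.5686, -0.0338]), [np.float64(37.6), np.float64(45.8)], (254, 177))
[ 232  245   47   40 1527]
[-13.3 -14.8  14.2]
[-13.4  15.7  14.2]
```

>>> {"name": "apply_moves", "arguments": {"deltas": [[0.5, 0, 30, 0, 1], [0.5, 0, 65, 0, 1], [0.5, 0, 95, 0, 1], [0.5, 0, 114, 0, 1], [0.5, 0, 122, 0, 1]]}}

```text
clock: 41.4
tool_pos: [0.5723, -0.0333, 0.0459]
ee_rot: [-0.002, -0.027, 1.0, -0.0]
contact_force: [-0.7, -0.3, -0.1]
width: 0.27
grip_force: 25.0
```

>>> {"name": "apply_moves", "arguments": {"deltas": [[0, 0, 4, 0, 1], [0, 0, 7, 0, 1], [0, 0, 8.5, 0, 1], [0, 0, 9.5, 0, 1], [0, 0, 10, 0, 1]]}}

```text
clock: 41.9
tool_pos: [0.5741, -0.0335, 0.0387]
ee_rot: [0.001, -0.027, 1.0, 0.0]
contact_force: [-0.9, 0.3, -0.7]
width: 0.264
grip_force: 25.0
```

>>> {"name": "apply_moves", "arguments": {"deltas": [[0, 0, 0.5, 0, 1], [0, 0, 1, 0, 1], [0, 0, 1.2, 0, 1], [0, 0, 1.2, 0, 1], [0, 0, 1.2, 0, 1]]}}

```text
clock: 42.4
tool_pos: [0.5742, -0.0334, 0.0381]
ee_rot: [0.001, -0.027, 1.0, 0.0]
contact_force: [-2.7, 0.8, 8.4]
width: 0.266
grip_force: 25.0
```

Seated. Releasing and rising for a numeric check.

>>> {"name": "apply_moves", "arguments": {"deltas": [[0, 0, -0.5, 0, -1], [0, 0, -0.5, 0, -1], [0, 0, -0.5, 0, -1], [0, 0, -0.5, 0, -1], [0, 0, -0.5, 0, -1]]}}

```text
clock: 42.9
tool_pos: [0.5736, -0.0335, 0.0373]
ee_rot: [-0.0, -0.027, 1.0, -0.0]
contact_force: [0.6, 0.4, 0.4]
width: 0.685
grip_force: 0.0
```

>>> {"name": "apply_moves", "arguments": {"deltas": [[0, 0, -5, 0, -1], [0, 0, -40, 0, -1], [0, 0, -85, 0, -1], [0, 0, -130, 0, -1], [0, 0, -175, 0, -1]]}}

```text
clock: 43.4
tool_pos: [0.5733, -0.0337, 0.2145]
ee_rot: [0.0, -0.027, 1.0, -0.0]
contact_force: [0.1, 0.7, -0.5]
width: 1.002
grip_force: 0.0
```

>>> {"name": "apply_moves", "arguments": {"deltas": [[0, -45, -10, 0, -1], [0, -90, -20, 0, -1], [0, -130, -30, 0, -1], [0, -130, -30, 0, -1], [0, -130, -30, 0, -1]]}}

```text
clock: 43.9
tool_pos: [0.5806, -0.1643, 0.2428]
ee_rot: [0.0, -0.026, 1.0, 0.0]
contact_force: [0.1, 0.7, -0.8]
width: 1.0
grip_force: 0.0
```

>>> {"name": "apply_moves", "arguments": {"deltas": [[0, 0, 0, 0, -1], [0, 0, 0, 0, -1], [0, 0, 0, 0, -1], [0, 0, 0, 0, -1], [0, 0, 0, 0, -1]]}}

```text
clock: 44.4
tool_pos: [0.5809, -0.1628, 0.2424]
ee_rot: [-0.0, -0.028, 1.0, 0.0]
contact_force: [-0.1, 0.1, -0.2]
width: 1.003
grip_force: 0.0
```

Run:
```python
from h import *
c=snap("wrist","w16"); t=snap("top","t2"); sd=snap("side","s2"); print(c["state"]["clock"],c["state"]["tool_pos"])
T={"short knob":(.5743,-.0335,.0654,RED),"glue cap":(.6313,-.0304,.080,BLUE),"roller":(.6003,-.1235,.02,BLUE),"stapler":(.4815,-.3297,.058,RED),"long knob":(.4274,-.312,.0593,BLK)}
for n,(x,y,z,col) in T.items():
    o=[]
    for nm,k,w in(("wrist",c,25),("top",t,12),("side",sd,12)):
        u,v=proj(k,[x,y,z])[0]
        if n in("roller","stapler"): w*=2.4
        try: m=comp(k,u,v,*col,win=int(w)); e=cen(m); print(n,nm,(round(u),round(v)),[round(float(q),1) for q in e],"xy@z",onz(k,*e[:2],z)[:2]); o.append((k,*e[:2]))
        except Exception as ex: print(n,nm,(round(u),round(v)),"none")
    if len(o)>1: print("   tri",tri(o))
```

```text
44.4 [ 0.58086732 -0.16277905  0.24236957]
short knob wrist (361, 171) [360.3, 171.3, 321.0] xy@z [ 0.5749 -0.0338]
short knob top (268, 185) [267.3, 183.2, 64.0] xy@z [ 0.5797 -0.0318]
short knob side (244, 186) [243.7, 184.8, 26.0] xy@z [ 0.5692 -0.0338]
   tri (array([ 0.5763, -0.0332,  0.0691]), [np.float64(2.8), np.float64(2.9), np.float64(0.7)])
glue cap wrist (360, 219) [359.1, 219.4, 433.0] xy@z [ 0.632 -0.031]
glue cap top (266, 164) [265.5, 162.6, 65.0] xy@z [ 0.6371 -0.0299]
glue cap side (243, 192) [242.0, 192.3, 70.0] xy@z [ 0.6308 -0.0322]
   tri (array([ 0.634 , -0.0309,  0.0817]), [np.float64(2.5), np.float64(2.8), np.float64(0.9)])
roller wrist (283, 178) [281.5, 176.9, 1203.0] xy@z [ 0.5993 -0.1256]
roller top (297, 178) [296.6, 177.5, 234.0] xy@z [ 0.6032 -0.1229]
roller side (213, 203) [206.0, 202.6, 71.0] xy@z [ 0.6012 -0.144 ]
   tri (array([ 0.6022, -0.1306,  0.0213]), [np.float64(5.8), np.float64(7.9), np.float64(12.9)])
stapler wrist (122, 83) [124.2, 84.0, 1605.0] xy@z [ 0.4824 -0.3272]
stapler top (375, 212) none
stapler side (154, 170) [154.2, 172.9, 286.0] xy@z [ 0.5015 -0.3239]
   tri (array([ 0.4817, -0.3321,  0.0462]), [np.float64(0.5), np.float64(0.5)])
long knob wrist (137, 39) [137.2, 38.9, 387.0] xy@z [ 0.4268 -0.3121]
long knob top (371, 231) none
long knob side (164, 161) [163.3, 165.1, 78.0] xy@z [ 0.4535 -0.3077]
   tri (array([ 0.423 , -0.3191,  0.0418]), [np.float64(0.4), np.float64(0.4)])
```

Every piece reads in place, and the cap and short-stamp knob stand at their seated heights. The fingers are open and clear, so I'm handing in.

```bash
python3 -c "
from workcell import manip
print(manip.finish_job())"
```

```text
the job is handed in; nothing more can be done
None
```

I seated all five pieces in their pockets, let go of them and handed the job in at about 44.5 s; the mug, sticky notes and ink pad were not touched.

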